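# Change the mandoline insert to the fine comb

### The job

Refit the mandoline for fine julienne: swing the red lock clear, lift out the slicing insert with the black tab and lay it flat on the white cutting board. Then take the fine comb insert with the green tab from the stand, seat it flush and square in the mandoline's pocket, and swing the red lock fully back across its tongue; drop neither insert, leave the orange-tabbed one in its place on the stand and do not disturb the timer or the peeler.

Things in the scene. Friction and masses are not known exactly. Their poses are not given: they have to be found in the camera images.
- mandoline_bed: fixed mandoline bed, 130 mm wide, rising 26 degrees; x up the slope, y left, z square out of the bed. Origin: centre of the pocket's seat, 105 mm over the worktop. Pocket 103 x 87 x 8 mm deep (bed surface z = 8 mm), with a 31 mm wide notch for the tongue on to x = -75 mm; an insert is home when its frame coincides with this one. Rails 9 mm high along y = +/-61 mm from x = -15 mm up
- lock (a joint): red lock arm; 0 rad = locked, arm points to the bed's +y across the tongue; grows to 1.7 as the knob swings down the slope (1.57: arm points to the bed's -x); tongue clear beyond 0.8. Stays where left (friction about 0.6 N at the knob). Arm 12 mm wide, 2 to 9 mm above the bed surface
- lock_pin (a point): the lock arm's pivot, on the bed surface at the bed's x = -66, y = -27 mm; its axis is square to the bed
- lock_knob (a point): top centre of the upright red knob at the arm's end, 74 mm from the pin; knob 15 mm in diameter, axis square to the bed, top 28 mm above the bed surface and 19 mm above the arm
- slicing_insert: loose white plate with black tab, plain blade, 0.11 kg, seated in the mandoline. Plate 100 (x) x 84 (y) x 8 mm, underside edges bevelled 2.5 mm; a tongue 28 mm wide, 24 mm long at its -x end. Origin: underside centre of the 100 x 84 plate, z out of its upper face, x to the blade end. Tab on the upper face to hold it by: centre x = -38, y = 0, 10 mm thick (x), 36 mm wide (y), top z = 36 mm
- fine_comb: same kind of insert, green tab, comb of 15 fine upright blades (5 mm over the plate at x = 38 to 46 mm); origin, axes, sizes as slicing_insert. Lies in either cradle of the stand, leaning back 30 degrees; lifts off square to its own face
- coarse_comb: same kind of insert, orange tab, comb of 6 blades, in the other cradle of the stand, where it stays; origin, axes, sizes as slicing_insert
- stand: fixed bent aluminium stand, 192 mm wide, its face sloping 30 degrees, two open cradles side by side 94 mm apart; its lip and dividers stay below the inserts' upper faces. Origin on the worktop under the middle of the face (face 85 mm high there), x to the rear (up the slope), z up
- board: fixed white cutting board, 240 (x) x 360 (y) x 12 mm, origin at the centre of its underside, on the worktop
- peeler: peeler with a blue handle, 170 (x) x 25 x 18 mm, loose bystander on the worktop; origin: centre of its underside
- timer: white kitchen timer, 32 x 66 x 62 mm, loose bystander; origin: centre of its underside
Not all that is in view belongs to the job. What is shaped like the slicing_insert but turquoise is not meant.

How it is judged (in metres and radians):
On the way, in this order (a step that is already met when the one before it is completed fails the run):
1. the red lock has been swung clear of the slicing insert's tongue (value of joint lock above 0.8 rad), for 0.2 s.
2. the slicing insert lies flat on the white board, let go (z of slicing_insert in the frame of board between 0.008 and 0.016 m and angle between slicing_insert's own z axis and vertical below 0.06 rad and x of slicing_insert in the frame of board between -0.12 and 0.12 m and y of slicing_insert in the frame of board between -0.18 and 0.18 m and contact force between slicing_insert and the fingers below 0.1 N), for 0.2 s.
3. the fine comb insert sits flush and square in the mandoline's pocket (distance between fine_comb and mandoline_bed below 0.004 m and z of fine_comb in the frame of mandoline_bed below 0.0025 m and angle between the z axis of fine_comb and the z axis of mandoline_bed, either way round below 0.035 rad and angle between the x axis of fine_comb and the x axis of mandoline_bed, either way round below 0.06 rad), for 0.2 s.
At the end, for the whole second after the job is handed in: Fine comb at rest in the pocket: within 4 mm of home, at most 2.5 mm proud, level within 2 and square within 3.4 degrees; lock below 0.15 rad; slicing insert at rest flat (3.4 degrees) on the board, its centre over the board; coarse comb within 12 mm of where it lay (all of step 3 and value of joint lock below 0.15 rad and linear speed of each of fine_comb, slicing_insert below 0.02 m/s and z of slicing_insert in the frame of board between 0.008 and 0.016 m and angle between slicing_insert's own z axis and vertical below 0.06 rad and x of slicing_insert in the frame of board between -0.12 and 0.12 m and y of slicing_insert in the frame of board between -0.18 and 0.18 m and distance of coarse_comb from where it was at the start of the episode below 0.012 m); the robot touches nothing.
It fails at once if the orange-tabbed insert is knocked out of its cradle (distance of coarse_comb from where it was at the start of the episode above 0.03 m).
It fails at once if the timer is disturbed (distance of timer from where it was at the start of the episode above 0.03 m).
It fails at once if the peeler is disturbed (distance of peeler from where it was at the start of the episode above 0.03 m).
It fails at once if the slicing insert is dropped (contact force between slicing_insert and the fingers below 0.01 N and linear speed of slicing_insert above 0.7 m/s).
It fails at once if the fine comb insert is dropped (contact force between fine_comb and the fingers below 0.01 N and linear speed of fine_comb above 0.7 m/s).
It also fails if it takes over 72 s, if anything falls off the work surface, if the arm or the gripper's body presses on something with over 40 N, if the wrist force passes 120 N, or if a joint passes its speed limit or range.

### The arm

A 6-joint arm with a two-finger parallel gripper is mounted at the origin on a cart in front of the work surface, level with it; the furniture and walls round the work are solid. World frame = base frame: x ahead of the robot, y to its left, z up, the work surface at z = 0. Lengths are in m, angles in degrees, forces in N, time in s.
With the tool pointing down it reaches from about 0.4 to 0.925 m from the base axis. Payload 3.4 kg.
Tool frame: the origin (TCP) lies midway between the tips of the shut fingers; the grasp point (between the pads) lies ctrl.hold_point_z behind it (ctrl.hold_point_z is the distance from the TCP to the grasp point, in m); z points along the fingers, y is the direction in which the jaws open and shut (so a half turn about z gives the same grasp; the last joint's range is limited). The gripper opens to 85 mm and grips with 20 to 120 N. Pads are 22 mm wide; open, the fingers measure 114 mm over their backs; the gripper's body (76 mm by 85 mm) begins 54 mm behind the grasp point. The pads swing forward as they close: fully open they stand 13 mm farther back than shut.
Start: joints at [68.955, 17.578, 86.31, -0, 76.112, -4.211], TCP at [0.167, 0.55, 0.231] pointing down, gripper open.
Joint ranges: [-179.03, 179.03], [-60, 130.46], [8.19, 133.38], [-81.62, 261.62], [5.75, 156.47], [-153.77, 153.77]. Speed limits (degrees/s): [147.25, 147.25, 180, 180, 180, 180].

### API

Orientations are given as [roll, pitch, yaw] about the fixed x, y, z axes, in that order (R = Rz(yaw) Ry(pitch) Rx(roll)).
In Python, from bench import state, snapshot, camera_params, ctrl gives the robot as it stands.
- The arm moves only by the shell command python3 -m pendant 'ROWS'. ROWS is JSON, a list that holds one entry, the list of rows, each a list of 7 numbers: the shift along the tool's x, y, z in mm, then the turn, a rotation vector about the tool's x, y, z in rad, then the gripper command: -1 is fully open, 1 is shut, values between are in proportion. A call has 1 to 12 rows; each row is the pose to reach, as a shift and turn from the pose commanded when the call began, along the tool's axes at that moment; what a row does not reach only later rows make up. A row lasts 1/8 s, in which the tool goes at most 62.5 mm and 10.7 degrees, less where a joint would pass 70% of its speed; a pose out of reach is approached as far as the arm can. A call with a gripper value outside its range is refused whole. The fingers move at their own pace and stop on an object; the grip force is fixed at half the most. Time passes only in rows, so rows that repeat a pose let the fingers close. It gives the time, the measured TCP pose, the force and the opening at its end, in the units of the state.
- state(): the state, without advancing time (a new reading comes with each control period).
- snapshot(name): name is "scene" or "top" or "wrist"; returns the picture (480x640x3 uint8, blue, green, red); there is no depth.
- camera_params(name): a dict with "fx", "fy", "cx", "cy" (pixels), "cam_to_world" (4x4, takes a point from camera to world coordinates). Camera axes: x right, y down, z forward; pixel columns grow to the right and rows downward; lengths in m; the calibration is good to about 2 mm. A picture is of the moment at which its call begins: read the wrist's pose just before it. camera_params takes no time and is no camera call; for the wrist camera it gives the pose at the moment of the call.
- ctrl.close_job(): hands the job in, once; it reports no verdict.
The state is a dict: "time": time; "joint_positions": joint angles; "dq": joint speeds; "tau": joint torques, N m; "tcp_pos": TCP position; "tool_rot": TCP orientation; "wrist_force": force on the tool from outside, world axes, zero at the start; "torque": the same for the moment, N m; "finger_gap": finger opening in m.
Only numpy, scipy, OpenCV 4.12 (cv2) and the standard library are available. Lean on these libraries where they do the work, as an engineer would, in place of code of your own. Each camera call takes 0.05 s, during which the arm holds its last target.

## Working session

There is one attempt and no reset: what is moved stays moved. The work goes in short steps, Python scripts to look and compute and a shell command to move; the robot and the scene stay as the last step left them, time stands still between calls to the robot, and variables do not carry over. Pictures are saved under pics/ and viewed, and the job is handed in when it is done.

```bash
ls; mkdir -p pics; python3 - <<'E'
from bench import state,snapshot,camera_params,ctrl
import cv2,numpy as np
print(state()); print(ctrl.hold_point_z)
for n in ["scene","top","wrist"]:
    p=camera_params(n); print(n,p["fx"],p["fy"],p["cx"],p["cy"]);print(np.round(p["cam_to_world"],4).tolist())
    cv2.imwrite(f"pics/{n}0.png",snapshot(n))
E
```

```text
pics
{'time': 0.0, 'joint_positions': array([ 6.89559447e+01,  1.76200392e+01,  8.63839846e+01, -9.10815309e-04,
        7.61101441e+01, -4.21145605e+00]), 'dq': array([0.07806301, 0.03299404, 0.02711322, 0.1629031 , 0.04459232,
       0.10643112]), 'tau': array([ 5.77765950e-04, -4.57545125e+01, -2.51912105e+01, -2.02490478e-04,
        1.29161400e-02,  3.51828646e-06]), 'tcp_pos': array([0.16628651, 0.54970232, 0.23040261]), 'tool_rot': array([-1.79886075e+02, -7.50285586e-03,  1.63167613e+02]), 'wrist_force': array([0.00275574, 0.18798497, 0.79290247]), 'torque': array([ 0.03816921, -0.02712897,  0.02859461]), 'finger_gap': 0.08513999233131554}
0.0187
scene 584.4635747743164 584.4635747743164 320.9715733354896 242.80204899503366
[[0.4283, -0.4597, 0.7779, -0.4579], [-0.9034, -0.1989, 0.3799, -0.4965], [-0.0199, -0.8655, -0.5005, 0.7506], [0.0, 0.0, 0.0, 1.0]]
top 497.9271212795166 497.9271212795166 322.09835734683156 244.88193762788006
[[0.0113, -0.9908, 0.1348, 0.4167], [-0.9999, -0.01, 0.0103, 0.0108], [-0.0088, -0.1349, -0.9908, 1.1855], [0.0, 0.0, 0.0, 1.0]]
wrist 334.02327607761174 334.02327607761174 316.45720808960874 242.1741706522417
[[0.2909, 0.9185, 0.2677, 0.098], [0.9568, -0.2789, -0.0827, 0.5699], [-0.0013, 0.2802, -0.9599, 0.3728], [0.0, 0.0, 0.0, 1.0]]
```

View pics/scene0.png

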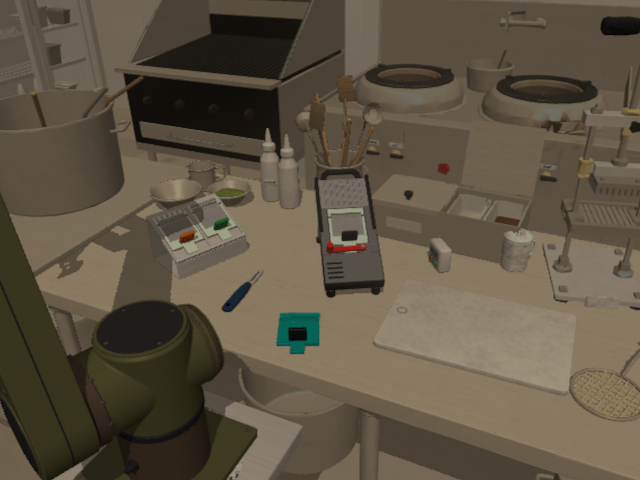

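View pics/top0.png

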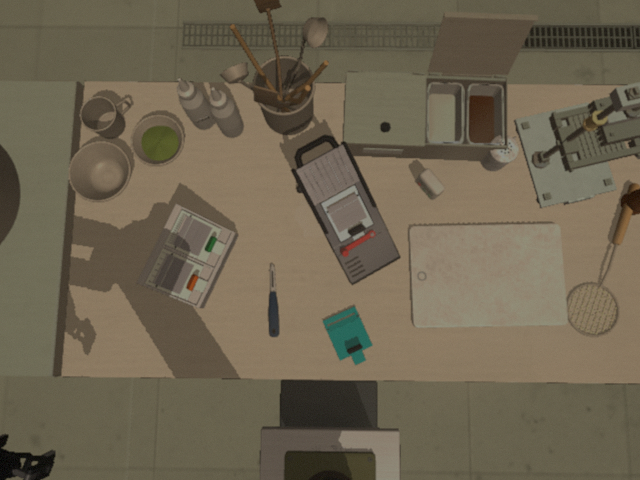

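View pics/wrist0.png

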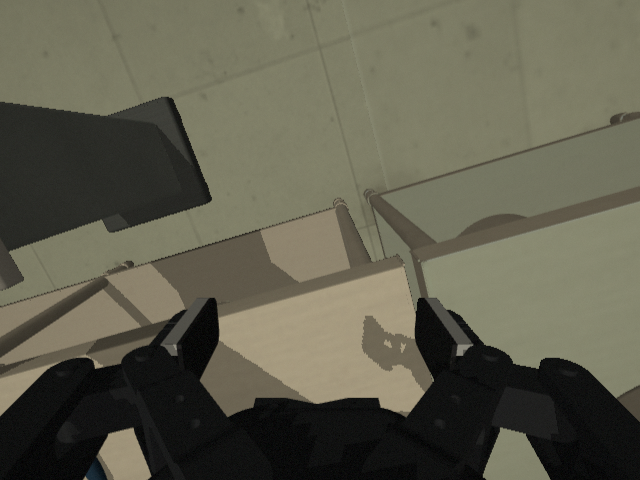

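```bash
python3 - <<'E'
import cv2
t=cv2.imread("pics/top0.png");s=cv2.imread("pics/scene0.png")
cv2.imwrite("pics/c1.png",cv2.resize(t[125:290,275:415],None,fx=3.6,fy=3.6,interpolation=cv2.INTER_CUBIC))
cv2.imwrite("pics/c2.png",cv2.resize(s[165:300,300:400],None,fx=4.4,fy=4.4,interpolation=cv2.INTER_CUBIC))
cv2.imwrite("pics/c3.png",cv2.resize(t[180:320,125:250],None,fx=4,fy=4,interpolation=cv2.INTER_CUBIC))
cv2.imwrite("pics/c4.png",cv2.resize(s[185:285,135:265],None,fx=5.5,fy=5.5,interpolation=cv2.INTER_CUBIC))
E
```

```text
(no output)
```

View pics/c1.png

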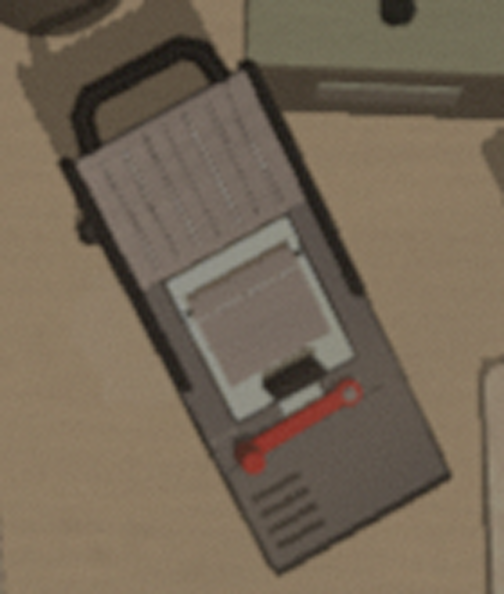

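View pics/c2.png

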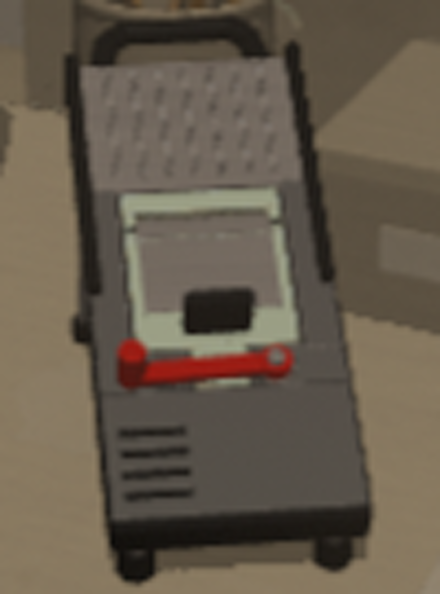

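View pics/c3.png

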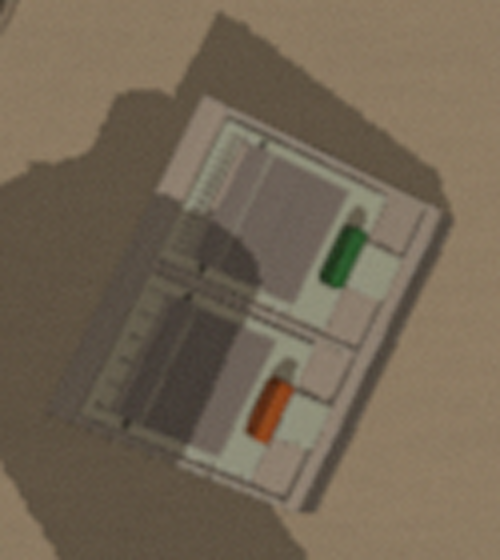

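View pics/c4.png

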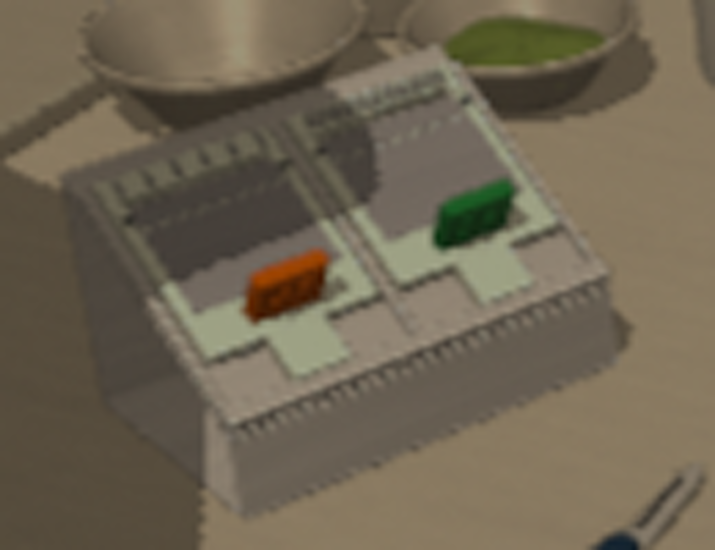

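```bash
cat > h.py <<'E'
import numpy as np,cv2
from scipy.spatial.transform import Rotation as Ro
from scipy.optimize import least_squares
from bench import state,snapshot,camera_params,ctrl
def proj(n,P,cp=None):
    c=cp or camera_params(n);T=np.array(c["cam_to_world"]);q=(np.atleast_2d(P)-T[:3,3])@T[:3,:3]
    return np.c_[c["fx"]*q[:,0]/q[:,2]+c["cx"],c["fy"]*q[:,1]/q[:,2]+c["cy"]]
def ray(n,uv,z):
    c=camera_params(n);T=np.array(c["cam_to_world"]);d=T[:3,:3]@[(uv[0]-c["cx"])/c["fx"],(uv[1]-c["cy"])/c["fy"],1]
    return T[:3,3]+d*(z-T[2,3])/d[2]
def pose(p,tilt): # x,y,z,yaw deg
    return Ro.from_euler('ZY',[p[3],-tilt],degrees=True),np.array(p[:3])
def fit(obs,tilt,p0,fixz=None,show=True):
    def f(p):
        q=[p[0],p[1],fixz,p[2]] if fixz is not None else p
        R,t=pose(q,tilt);r=[]
        for n,X,uv in obs: r+=list((proj(n,R.apply(np.array(X)/1000)+t)-uv).ravel())
        return np.array(r)
    s=least_squares(f,p0)
    if show:print(np.round(s.x,4),'\n',np.round(s.fun.reshape(-1,2),1).tolist())
    return s.x
PL=[[50,42,8],[50,-42,8],[-50,-42,8],[-50,42,8]]
E
cat > fit0.py <<'E'
from h import *
a=lambda L,s,o:np.array(L)/s+o
print("BED")
fit([("top",PL,a([[168,285],[290,215],[355,358],[240,420]],3.6,[275,125])),
 ("scene",PL,a([[122,193],[278,190],[298,345],[133,347]],4.4,[300,165]))],26,[.5,0,10],.105)
fit([("top",PL,a([[168,285],[290,215],[355,358],[240,420]],3.6,[275,125])),
 ("scene",PL,a([[122,193],[278,190],[298,345],[133,347]],4.4,[300,165]))],26,[.5,0,.1,10])
print("COMB")
P2=[[50,42,8],[-50,-42,8],[-50,42,8],[-74,-14,8],[-74,14,8]]
fit([("top",[[50,42,8],[-50,-42,8],[-74,-14,8],[-74,14,8]],a([[160,265],[385,195],[403,258],[385,308]],4,[125,180])),
 ("scene",P2,a([[305,135],[565,222],[400,283],[535,290],[490,303]],5.5,[135,185])),],30,[.4,.3,.08,80])
print("board", ray("top",(410,224),.012),ray("top",(559,223),.012),ray("top",(411,327),.012),ray("top",(566,327),.012))
print("peeler",ray("top",(272,263),.01),ray("top",(274,335),.01),"timer",ray("top",(431,180),.05))
print("decoy",ray("top",(348,335),.01))
E
python3 fit0.py
```

```text
BED
[ 0.6339 -0.0323 29.0838] 
 [[-0.4, -0.7], [-0.2, 0.6], [0.2, 0.4], [-0.9, 1.0], [0.1, 0.1], [0.3, -0.9], [0.5, -0.9], [0.9, 0.5]]
[ 0.6344 -0.0322  0.104  29.0817] 
 [[-0.5, -0.8], [-0.3, 0.5], [0.1, 0.2], [-1.0, 0.8], [0.1, 0.4], [0.3, -0.6], [0.6, -0.6], [0.9, 0.8]]
COMB
[ 0.5821  0.3115  0.0813 67.5489] 
 [[0.2, -1.0], [0.8, 0.6], [0.5, 0.2], [-0.0, -1.1], [-3.5, -2.0], [-0.3, 0.7], [0.9, 1.2], [1.1, -0.7], [-0.3, 0.9]]
board [ 0.62874455 -0.18640137  0.012     ] [ 0.6346174  -0.54089578  0.012     ] [ 0.38588941 -0.18569775  0.012     ] [ 0.39003971 -0.5441819   0.012     ]
peeler [0.53196595 0.14139054 0.01      ] [0.36376978 0.13253973 0.01      ] timer [ 0.72681131 -0.23034649  0.05      ]
decoy [ 0.36578648 -0.03959936  0.01      ]
```

```bash
cat >> h.py <<'E'
BED=[.634,-.0323,.105,29.08]
def frame(p,tilt):
    R,t=pose(p,tilt);return R.as_matrix(),t
def toolR(RF,az): # tool z=-frame z, tool y at az(deg) in frame xy
    a=np.radians(az);y=RF@[np.cos(a),np.sin(a),0];z=-RF[:,2];return np.c_[np.cross(y,z),y,z]
def rel(Rt,pt,cmd=None):
    s=state();R0=Ro.from_euler('xyz',s["tool_rot"],degrees=True).as_matrix();p0=s["tcp_pos"]
    if cmd: R0,p0=cmd
    return np.round((R0.T@(np.array(pt)-p0))*1000,1).tolist(),np.round(Ro.from_matrix(R0.T@Rt).as_rotvec(),4).tolist()
def knob(th): return np.array([-66-74*np.sin(th),-27+74*np.cos(th)])
E
python3 - <<'E'
from h import *
R,t=frame(BED,26)
k=knob(0)
for az in (45,):
    Rt=toolR(R,az)
    print("above",rel(Rt,t+R@(np.r_[k,100]/1000)), t+R@(np.r_[k,100]/1000))
print(rel(Rt,[.4,.2,.36]))
im=cv2.imread("pics/top0.png")
for n in("top","scene"):
    print(n,proj(n,t+R@(np.r_[k,36]/1000)),proj(n,t+R@np.array([-.066,-.027,.017])))
E
```

```text
above ([-510.7, -463.1, 65.3], [-0.325, -0.3185, -0.0155]) [ 0.52100289 -0.04136242  0.16594691]
([-324.9, -267.4, -129.0], [-0.325, -0.3185, -0.0155])
top [[344.83105791 253.14143993]] [[371.94791636 235.0014045 ]]
scene [[329.7021863  243.34464241]] [[362.69531576 246.46704782]]
```

Candidates in the top view: black-tabbed insert in the mandoline (357,230) is the slicing insert, and the turquoise one at (348,335) is a decoy. Green tab (211,243) is the fine comb and orange (193,283) is the coarse comb, which stays. The red knob is at (345,253), and the close crops agree with the projected pin and knob to about 1 px.

```bash
python3 -m pendant '[[[-100,-80,-130,-0.1,-0.1,0,-1],[-325,-267,-129,-0.325,-0.3185,-0.0155,0.4],[-325,-267,-129,-0.325,-0.3185,-0.0155,0.4],[-325,-267,-129,-0.325,-0.3185,-0.0155,0.4],[-325,-267,-129,-0.325,-0.3185,-0.0155,0.4],[-325,-267,-129,-0.325,-0.3185,-0.0155,0.4],[-325,-267,-129,-0.325,-0.3185,-0.0155,0.4],[-325,-267,-129,-0.325,-0.3185,-0.0155,0.4],[-511,-463,45,-0.325,-0.3185,-0.0155,0.4],[-511,-463,45,-0.325,-0.3185,-0.0155,0.4],[-511,-463,45,-0.325,-0.3185,-0.0155,0.4],[-511,-463,45,-0.325,-0.3185,-0.0155,0.4]]]'
python3 - <<'E'
from h import *
R,t=frame(BED,26)
s=state();print(s["time"],s["tcp_pos"],s["finger_gap"],s["joint_positions"])
k=knob(0);Rt=toolR(R,45);print(rel(Rt,t+R@(np.r_[k,100]/1000)),rel(Rt,t+R@(np.r_[k,19]/1000)))
E
```

```text
time: 1.65
tcp_pos: [0.495, 0.0109, 0.2242]
tool_rot: [160.9, 18.1, 160.9]
wrist_force: [0.3, 0.1, 1.2]
finger_gap: 0.0255
1.65 [0.4949772  0.01091151 0.22422051] 0.02548970820685846 [ -17.75968839    2.61214958  113.34147367   25.41950272   48.41181116
 -106.20139505]
([-21.5, -61.1, 51.2], [0.0014, 0.0015, -0.0011]) ([-21.4, -61.2, 132.2], [0.0014, 0.0015, -0.0011])
```

```bash
python3 -m pendant '[[[-21.5,-61,51,0,0,0,0.4],[-21.5,-61,75,0,0,0,0.4],[-21.5,-61,90,0,0,0,0.4],[-21.5,-61,90,0,0,0,0.4],[-21.5,-61,90,0,0,0,0.4]]]'
python3 - <<'E'
from h import *
R,t=frame(BED,26)
cp=camera_params("wrist");im=snapshot("wrist");cv2.imwrite("pics/w1.png",im)
s=state()
k=knob(0);Rt=toolR(R,45);print(rel(Rt,t+R@(np.r_[k,19]/1000)))
print(proj("wrist",t+R@(np.r_[k,36]/1000),cp),proj("wrist",t+R@np.array([-.066,-.027,.017]),cp))
print(proj("wrist",t+(R@(np.array(PL).T/1000)).T,cp))
E
```

```text
time: 2.28
tcp_pos: [0.5356, -0.0301, 0.133]
tool_rot: [160.9, 18.2, 161.1]
wrist_force: [-0.2, -0.0, -0.1]
finger_gap: 0.0257
([-0.1, -3.4, 43.6], [0.0021, 0.0021, 0.0018])
[[311.85380776 281.48483405]] [[231.25165149 345.13679324]]
[[425.04181067 378.95779014]
 [338.48652186 446.0239625 ]
 [237.73307762 365.36114771]
 [324.59556708 285.6984532 ]]
```

View pics/w1.png

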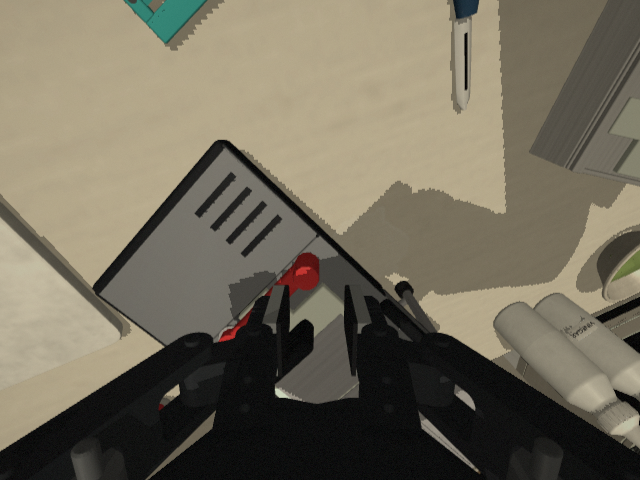

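```bash
python3 -m pendant '[[[0,-3.4,0,0.002,0.002,0.002,0.4],[0,-3.4,0,0.002,0.002,0.002,0.4],[0,-3.4,0,0.002,0.002,0.002,0.4]]]'
python3 - <<'E'
from h import *
R,t=frame(BED,26)
cp=camera_params("wrist");im=snapshot("wrist");cv2.imwrite("pics/w2.png",cv2.resize(im[200:360,200:420],None,fx=3.5,fy=3.5,interpolation=cv2.INTER_CUBIC))
k=knob(0);Rt=toolR(R,45);print(state()["dq"],rel(Rt,t+R@(np.r_[k,19]/1000)))
print(proj("wrist",t+R@(np.r_[k,36]/1000),cp),proj("wrist",t+R@(np.r_[k,17]/1000),cp),proj("wrist",t+R@np.array([-.066,-.027,.017]),cp))
print(proj("wrist",t+R@np.array([-.134,.065,.008]),cp),proj("wrist",t+R@np.array([-.134,-.065,.008]),cp))
E
```

```text
time: 2.7
tcp_pos: [0.535, -0.0342, 0.1312]
tool_rot: [161.0, 18.0, 160.9]
wrist_force: [0.6, -0.2, 0.4]
finger_gap: 0.0258
[-0.05974673  0.32066273  0.03674241  0.08733203  0.01190008  0.03825712] ([-0.6, 1.3, 42.8], [-0.0005, -0.0012, -0.0022])
[[320.27468387 281.80912103]] [[319.93843201 269.3192154 ]] [[238.61132666 345.8517288 ]]
[[258.13144057 164.60940094]] [[124.44314138 309.76262555]]
```

View pics/w2.png

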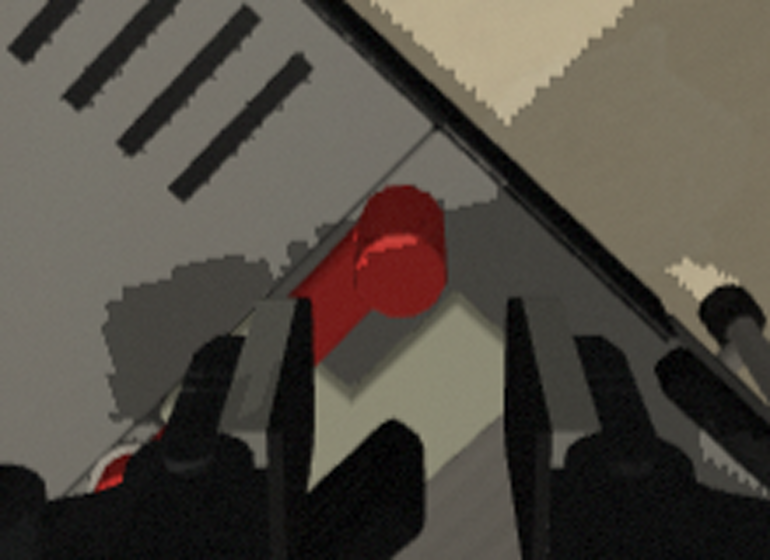

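```bash
python3 -m pendant '[[[0,0,20,0,0,0,0.4],[0,0,35,0,0,0,0.4],[0,0,42.5,0,0,0,0.4],[0,0,42.5,0,0,0,0.4],[0,0,42.5,0,0,0,0.4]]]'
python3 - <<'E'
from h import *
R,t=frame(BED,26)
cp=camera_params("wrist");im=snapshot("wrist");cv2.imwrite("pics/w3.png",cv2.resize(im[200:360,200:420],None,fx=3.5,fy=3.5,interpolation=cv2.INTER_CUBIC))
Rt=toolR(R,45)
for th in (0,.2,.4,.6,.8,1,1.2,1.4,1.57): print(th,rel(Rt,t+R@(np.r_[knob(th),19]/1000)))
E
```

```text
time: 3.38
tcp_pos: [0.5511, -0.0251, 0.0926]
tool_rot: [161.0, 17.9, 160.9]
wrist_force: [-0.5, 1.2, 0.1]
finger_gap: 0.0254
0 ([-0.5, 1.3, 0.3], [-0.0005, -0.0013, -0.0022])
0.2 ([8.8, -10.2, 0.3], [-0.0005, -0.0013, -0.0022])
0.4 ([15.6, -23.3, 0.3], [-0.0005, -0.0013, -0.0022])
0.6 ([19.8, -37.4, 0.3], [-0.0005, -0.0013, -0.0022])
0.8 ([21.0, -52.2, 0.3], [-0.0005, -0.0013, -0.0022])
1 ([19.3, -66.8, 0.3], [-0.0005, -0.0013, -0.0022])
1.2 ([14.7, -80.9, 0.3], [-0.0005, -0.0013, -0.0022])
1.4 ([7.4, -93.7, 0.3], [-0.0005, -0.0013, -0.0022])
1.57 ([-0.7, -103.3, 0.3], [-0.0005, -0.0013, -0.0022])
```

View pics/w3.png

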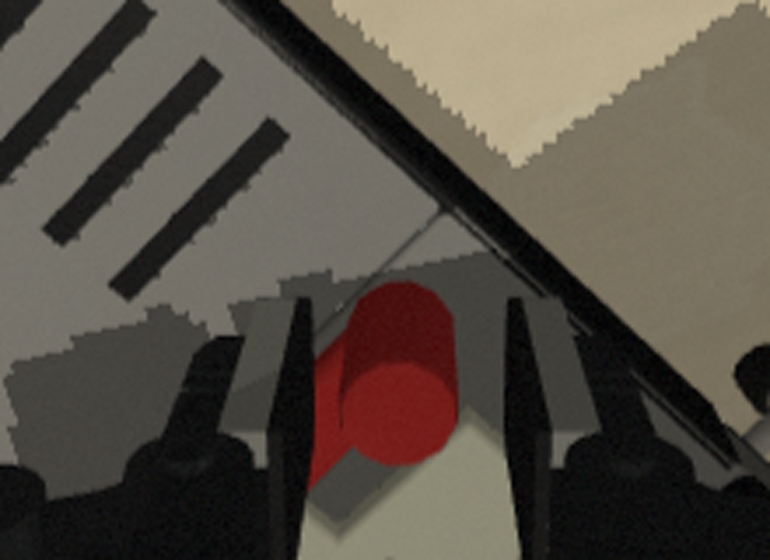

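```bash
python3 -m pendant '[[[9,-12,0,0,0,0,0.4],[16,-25,0,0,0,0,0.4],[20,-39,0,0,0,0,0.4],[21.5,-54,0,0,0,0,0.4],[19.8,-69,0,0,0,0,0.4],[15,-83,0,0,0,0,0.4],[8,-96,0,0,0,0,0.4],[0,-106,0,0,0,0,0.4],[-3,-109,0,0,0,0,0.4],[-3,-109,0,0,0,0,0.4],[-3,-109,0,0,0,0,0.4],[-3,-109,0,0,0,0,0.4]]]'
python3 - <<'E'
from h import *
cv2.imwrite("pics/w4.png",snapshot("wrist"))
E
```

```text
time: 4.92
tcp_pos: [0.5302, -0.1265, 0.0596]
tool_rot: [161.0, 17.9, 161.0]
wrist_force: [-0.7, 0.1, 0.3]
finger_gap: 0.0261
```

View pics/w4.png

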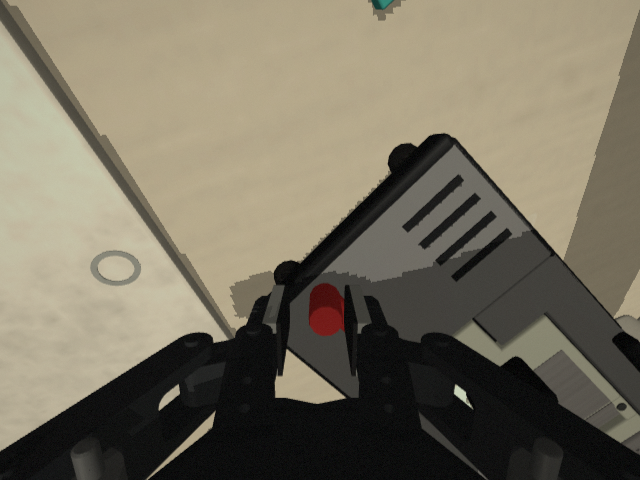

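```bash
python3 - <<'E'
from h import *
R,t=frame(BED,26)
print(rel(toolR(R,0),t+R@np.array([-.038,0,.085])))
E
```

```text
([-51.0, 96.6, -66.1], [-0.0011, -0.0018, 0.7834])
```

```bash
python3 -m pendant '[[[0,-2,-30,0,0,0,0.2],[0,-2,-66,0,0,0,0],[-25,48,-66,0,0,0.39,-0.2],[-51,97,-66,0,0,0.7834,-0.2],[-51,97,-66,0,0,0.7834,-0.2],[-51,97,-66,0,0,0.7834,-0.2],[-51,97,-66,0,0,0.7834,-0.2],[-51,97,-66,0,0,0.7834,-0.2],[-51,97,-66,0,0,0.7834,-0.2],[-51,97,-66,0,0,0.7834,-0.2]]]'
python3 - <<'E'
from h import *
R,t=frame(BED,26)
cp=camera_params("wrist");im=snapshot("wrist");cv2.imwrite("pics/w5.png",im)
cv2.imwrite("pics/t5.png",cv2.resize(snapshot("top")[160:300,280:440],None,fx=4,fy=4,interpolation=cv2.INTER_CUBIC))
print(rel(toolR(R,0),t+R@np.array([-.038,0,.085])),state()["joint_positions"])
for P in ([-.043,.018,.036],[-.043,-.018,.036],[-.033,.018,.036],[-.033,-.018,.036]):print(proj("wrist",t+R@np.array(P),cp))
E
```

```text
time: 6.22
tcp_pos: [0.5718, -0.0671, 0.1647]
tool_rot: [154.1, -0.0, 119.1]
wrist_force: [-0.3, -0.3, -0.6]
finger_gap: 0.0518
([0.3, -0.1, -0.1], [-0.0017, -0.0009, 0.0001]) [-24.10620376  14.63101218 108.5009083   29.84296441  44.74373521
 -72.42607569]
[[309.08886364 236.65982784]]
[[309.49451234 292.26857171]]
[[325.91334851 236.6519125 ]]
[[325.507006   292.26524794]]
```

View pics/w5.png

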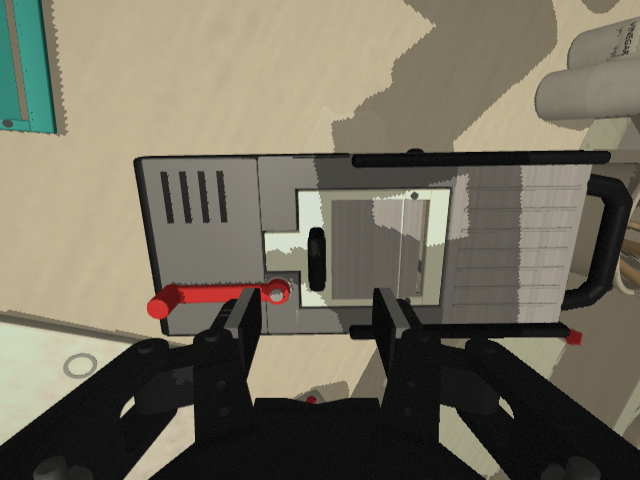

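View pics/t5.png

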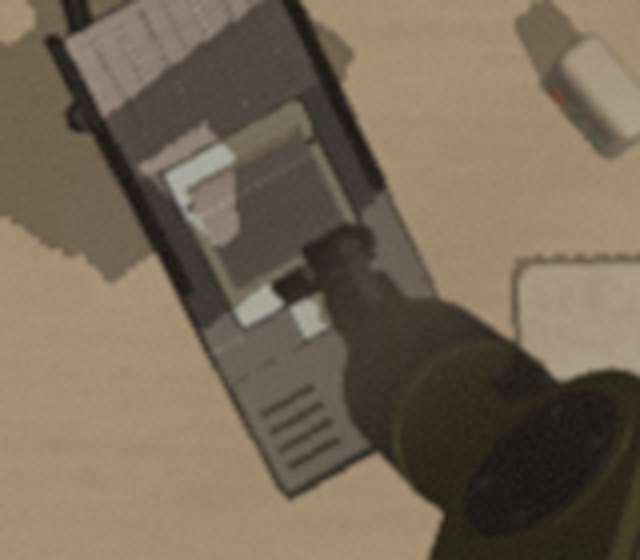

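```bash
python3 - <<'E'
import cv2
im=cv2.imread("pics/w5.png")
cv2.imwrite("pics/c5.png",cv2.resize(im[170:330,240:460],None,fx=3.6,fy=3.6,interpolation=cv2.INTER_CUBIC))
E
```

```text
(no output)
```

View pics/c5.png

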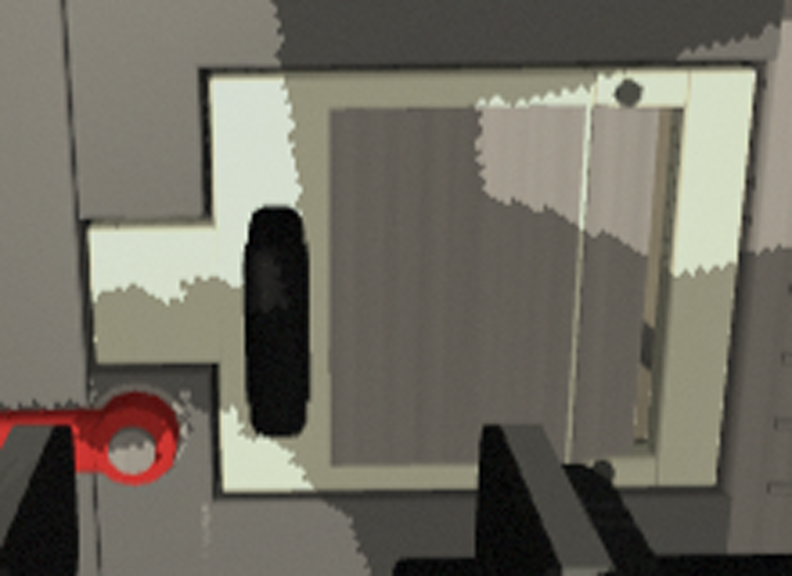

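```bash
python3 - <<'E'
from h import *
uv=np.array([[210,73],[757,70],[717,487],[220,492],[88,226],[97,362]])/3.6+[240,170]
X=np.array([[-50,42,8],[50,42,8],[50,-42,8],[-50,-42,8],[-74,14,8],[-74,-14,8]],float)
c=camera_params("wrist")
fit([("wrist",X,uv)],26,[.634,-.032,29],.105)
fit([("wrist",X,uv)],26,[.634,-.032,.105,29])
K=np.array([[c["fx"],0,c["cx"]],[0,c["fy"],c["cy"]],[0,0,1]])
ok,rv,tv=cv2.solvePnP(X,uv,K,None)
T=np.array(c["cam_to_world"]);Rw=T[:3,:3]@cv2.Rodrigues(rv)[0];print(T[:3,:3]@tv.ravel()/1000+T[:3,3],Ro.from_matrix(Rw).as_euler('ZYX',degrees=True))
# hold vs tool
s=state();R0=Ro.from_euler('xyz',s["tool_rot"],degrees=True).as_matrix()
print("insert in tool mm",R0.T@(T[:3,:3]@tv.ravel()/1000+T[:3,3]-s["tcp_pos"])*1000)
E
```

```text
[ 0.6339 -0.0323 29.6614] 
 [[-0.0, 0.4], [1.1, -0.4], [0.1, 0.2], [0.2, 0.0], [-0.4, -0.4], [-0.7, 0.4]]
[ 0.6345 -0.0323  0.1041 29.664 ] 
 [[0.1, 0.6], [0.5, -0.1], [-0.4, -0.1], [0.3, -0.3], [-0.1, -0.4], [-0.4, 0.2]]
[ 0.63463316 -0.03238191  0.10388103] [ 29.7003818  -26.15146739  -0.77868344]
insert in tool mm [-0.20304806 38.02841306 86.06631482]
```

```bash
python3 -m pendant '[[[0,0,40,0,0,0.005,-0.2],[0,0,60,0,0,0.005,-0.2],[0,0,74.5,0,0,0.005,-0.2],[0,0,74.5,0,0,0.005,-0.2],[0,0,74.5,0,0,0.005,-0.2],[0,0,74.5,0,0,0.005,1],[0,0,74.5,0,0,0.005,1],[0,0,74.5,0,0,0.005,1],[0,0,74.5,0,0,0.005,1],[0,0,74.5,0,0,0.005,1],[0,0,74.5,0,0,0.005,1]]]'
python3 - <<'E'
from h import *
R,t=frame([.634,-.0323,.105,29.4],26)
s=state();print(R.T@(s["tcp_pos"]-t)*1000,s["wrist_force"],s["finger_gap"])
cv2.imwrite("pics/w6.png",snapshot("wrist"))
E
```

```text
time: 7.7
tcp_pos: [0.6004, -0.0514, 0.0985]
tool_rot: [154.0, -0.1, 118.8]
wrist_force: [-3.1, -1.4, 5.7]
finger_gap: 0.0089
[-37.59414543  -0.16874397  11.14396774] [-3.13468937 -1.42198182  5.6693868 ] 0.008887252990151629
```

View pics/w6.png

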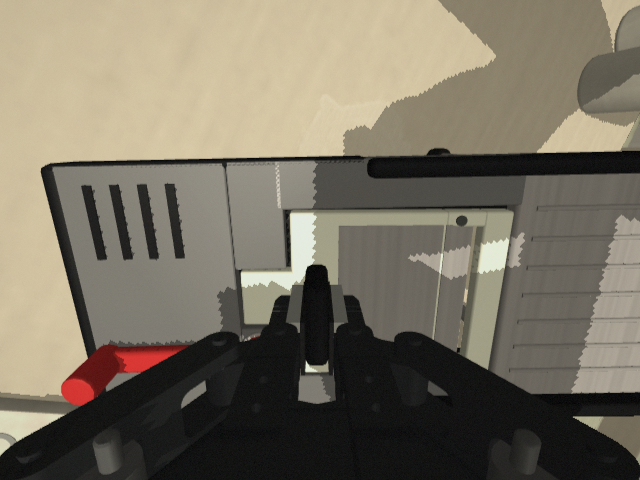

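```bash
python3 - <<'E'
from h import *
import json
s=state();json.dump([list(s["tcp_pos"]),list(s["tool_rot"])],open("home.json","w"))
Rb=Ro.from_euler('z',29.4,degrees=True).as_matrix();Rt=toolR(Rb,0)
p=np.array([.50,-.35,.0])+Rb@[-.038,0,0]
for z in (.25,.06): print(rel(Rt,p+[0,0,z]),p)
E
python3 -m pendant '[[[0,0,-6,0,0,0,1],[0,0,-12,0,0,0,1],[0,0,-20,0,0,0,1],[0,0,-20,0,0,0,1],[0,0,-20,0,0,0,1]]]'
python3 - <<'E'
from h import *
cv2.imwrite("pics/w7.png",snapshot("wrist"))
E
```

```text
([-213.2, -176.2, -254.7], [0.4529, 0.0001, -0.0102]) [ 0.46689388 -0.36865434  0.        ]
([-213.6, -259.4, -83.9], [0.4529, 0.0001, -0.0102]) [ 0.46689388 -0.36865434  0.        ]
time: 8.38
tcp_pos: [0.5927, -0.0555, 0.1158]
tool_rot: [154.1, -0.2, 118.8]
wrist_force: [0.2, 0.6, -1.7]
finger_gap: 0.0089
```

View pics/w7.png

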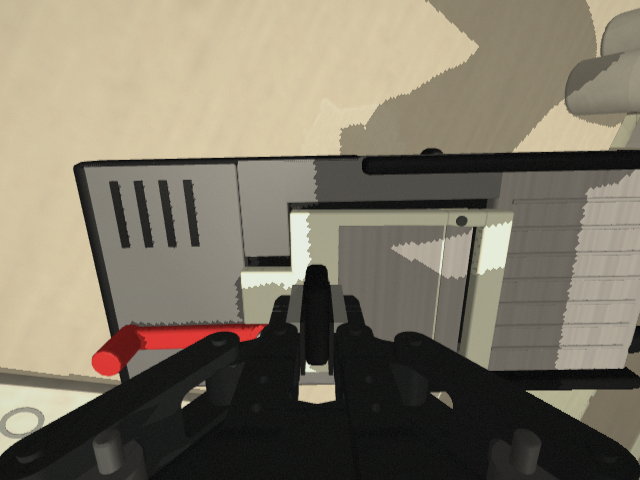

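```bash
python3 -m pendant '[[[0,0,-50,0,0,0,1],[0,0,-100,0,0,0,1],[-50,-41,-150,0.1,0,0,1],[-100,-83,-190,0.2,0,0,1],[-150,-124,-220,0.3,0,-0.005,1],[-213,-176,-235,0.4529,0,-0.01,1],[-213,-176,-235,0.4529,0,-0.01,1],[-213,-176,-235,0.4529,0,-0.01,1],[-213,-176,-235,0.4529,0,-0.01,1],[-213,-176,-235,0.4529,0,-0.01,1]]]'
python3 - <<'E'
from h import *
Rb=Ro.from_euler('z',29.4,degrees=True).as_matrix();Rt=toolR(Rb,0)
p=np.array([.50,-.35,.0])+Rb@[-.038,0,0]
for z in (.25,.06,.024): print(rel(Rt,p+[0,0,z]),p)
s=state();print(s["wrist_force"],s["finger_gap"],s["joint_positions"])
cv2.imwrite("pics/w8.png",snapshot("wrist"))
cv2.imwrite("pics/s8.png",snapshot("scene"))
E
```

```text
time: 9.68
tcp_pos: [0.4669, -0.3668, 0.2493]
tool_rot: [-180.0, -0.1, 119.4]
wrist_force: [-0.4, -0.9, -1.6]
finger_gap: 0.0086
([-1.6, -0.9, -0.7], [-0.0004, -0.0021, 0.0006]) [ 0.46689388 -0.36865434  0.        ]
([-2.0, -0.8, 189.3], [-0.0004, -0.0021, 0.0006]) [ 0.46689388 -0.36865434  0.        ]
([-2.1, -0.8, 225.3], [-0.0004, -0.0021, 0.0006]) [ 0.46689388 -0.36865434  0.        ]
[-0.35304638 -0.88333349 -1.57996272] 0.008606712044879426 [-4.22432226e+01  1.84108490e+01  8.23540654e+01  1.87267189e-02
  7.93580178e+01 -7.16807977e+01]
```

View pics/w8.png

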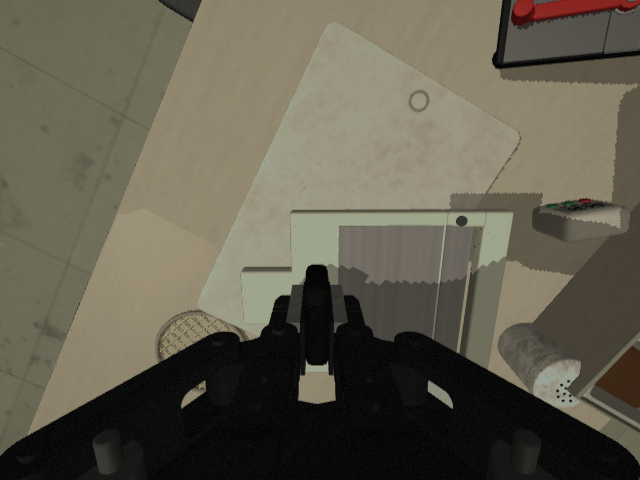

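View pics/s8.png

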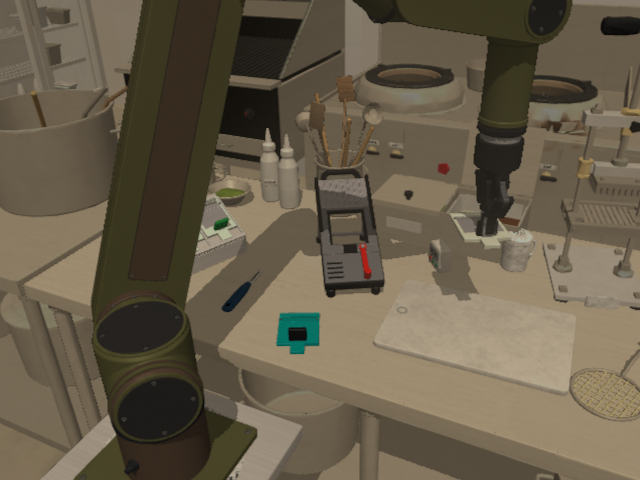

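```bash
python3 -m pendant '[[[-2,-1,50,0,-0.002,0,1],[-2,-1,100,0,-0.002,0,1],[-2,-1,150,0,-0.002,0,1],[-2,-1,190,0,-0.002,0,1],[-2,-1,210,0,-0.002,0,1],[-2,-1,219,0,-0.002,0,1],[-2,-1,223,0,-0.002,0,1],[-2,-1,224.5,0,-0.002,0,1],[-2,-1,225.5,0,-0.002,0,1],[-2,-1,225.5,0,-0.002,0,1]]]'
python3 - <<'E'
from h import *
cv2.imwrite("pics/w9.png",snapshot("wrist"));s=state();print(s["tcp_pos"],s["tool_rot"])
E
```

```text
time: 11.02
tcp_pos: [0.4671, -0.3707, 0.0247]
tool_rot: [-180.0, 0.1, 119.4]
wrist_force: [-0.6, 0.5, -0.9]
finger_gap: 0.0091
[ 0.46701243 -0.3706621   0.02459215] [-1.79978759e+02  1.16123740e-01  1.19372518e+02]
```

View pics/w9.png

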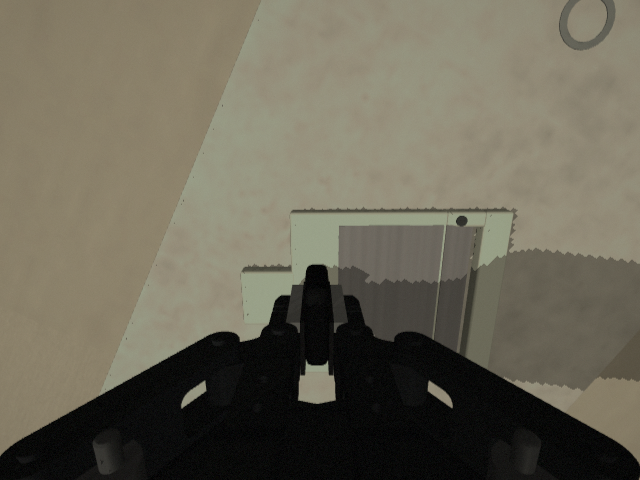

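Just above the board (about 1.5 mm), no contact force yet. Lower 1.5 mm more, then open.

```bash
python3 -m pendant '[[[0,0,0.8,0,0,0,1],[0,0,1.6,0,0,0,1],[0,0,1.6,0,0,0,1],[0,0,1.6,0,0,0,1]]]'
python3 -m pendant '[[[0,0,0,0,0,0,0.4],[0,0,0,0,0,0,-0.1],[0,0,0,0,0,0,-0.1],[0,0,-2,0,0,0,-0.1],[0,0,-20,0,0,0,-0.1],[0,0,-60,0,0,0,-0.1],[0,0,-120,0,0,0,-0.1],[0,0,-170,0,0,0,-0.1],[0,0,-170,0,0,0,-0.1]]]'
python3 - <<'E'
from h import *
cv2.imwrite("pics/w10.png",snapshot("wrist"))
# comb above target
CB=[.5821,.3115,.0813,67.55]
R,t=frame(CB,30);print(rel(toolR(R,0),t+R@np.array([-.038,0,.12])),t+R@np.array([-.038,0,.12]))
E
```

```text
time: 11.58
tcp_pos: [0.4669, -0.3705, 0.0232]
tool_rot: [-180.0, 0.1, 119.4]
wrist_force: [-2.4, 1.4, 5.6]
finger_gap: 0.009
time: 12.7
tcp_pos: [0.4694, -0.3725, 0.1978]
tool_rot: [179.8, 0.7, 119.4]
wrist_force: [1.3, 0.4, -0.6]
finger_gap: 0.047
([481.6, 361.4, 26.1], [-0.5051, 0.1806, -0.649]) [0.5466202  0.22563231 0.16622305]
```

View pics/w10.png

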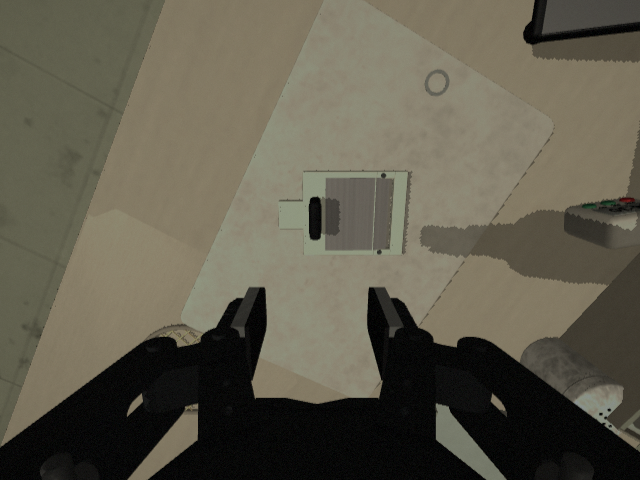

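```bash
python3 -m pendant '[[[10,10,-60,0,0,0,-0.1],[60,45,-120,0,0,0,-0.1],[120,90,-150,-0.1,0.04,-0.13,-0.1],[180,135,-150,-0.2,0.08,-0.26,-0.1],[240,180,-150,-0.3,0.1,-0.4,-0.1],[300,225,-150,-0.4,0.14,-0.5,-0.1],[360,270,-150,-0.5051,0.1806,-0.649,-0.1],[420,315,-120,-0.5051,0.1806,-0.649,-0.1],[481.6,361.4,-30,-0.5051,0.1806,-0.649,-0.1],[481.6,361.4,-30,-0.5051,0.1806,-0.649,-0.1],[481.6,361.4,-30,-0.5051,0.1806,-0.649,-0.1],[481.6,361.4,-30,-0.5051,0.1806,-0.649,-0.1]]]'
python3 - <<'E'
from h import *
CB=[.5821,.3115,.0813,67.55]
R,t=frame(CB,30);print(rel(toolR(R,0),t+R@np.array([-.038,0,.10])),state()["joint_positions"])
E
```

```text
time: 14.25
tcp_pos: [0.542, 0.2295, 0.2171]
tool_rot: [150.1, -0.7, 157.7]
wrist_force: [-0.7, -0.0, 0.5]
finger_gap: 0.0467
([-6.6, -26.9, 63.2], [-0.0015, -0.0126, -0.0036]) [  1.73203445  13.54757313 102.64093696  33.59249969  56.25322419
 -82.99154321]
```

```bash
python3 -m pendant '[[[-6.6,-27,40,0,-0.0126,-0.0036,-0.1],[-6.6,-27,55,0,-0.0126,-0.0036,-0.1],[-6.6,-27,55,0,-0.0126,-0.0036,-0.1],[-6.6,-27,55,0,-0.0126,-0.0036,-0.1],[-6.6,-27,55,0,-0.0126,-0.0036,-0.1]]]'
python3 - <<'E'
from h import *
CB=[.5821,.3115,.0813,67.55]
R,t=frame(CB,30);print(rel(toolR(R,0),t+R@np.array([-.038,0,.10])))
im=snapshot("wrist");cv2.imwrite("pics/w11.png",im)
cv2.imwrite("pics/c11.png",cv2.resize(im[150:340,230:470],None,fx=3.3,fy=3.15,interpolation=cv2.INTER_CUBIC))
E
```

```text
time: 14.88
tcp_pos: [0.5539, 0.2281, 0.1621]
tool_rot: [149.8, 0.6, 157.3]
wrist_force: [0.1, -0.4, 1.0]
finger_gap: 0.047
([6.0, -2.4, 13.8], [0.0033, 0.0106, 0.0017])
```

View pics/w11.png

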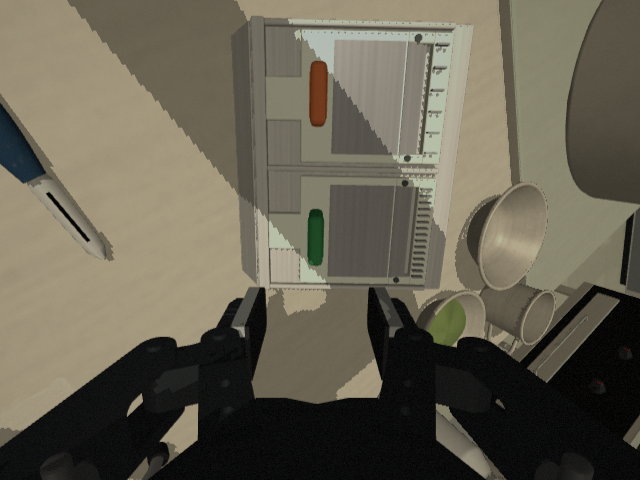

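View pics/c11.png

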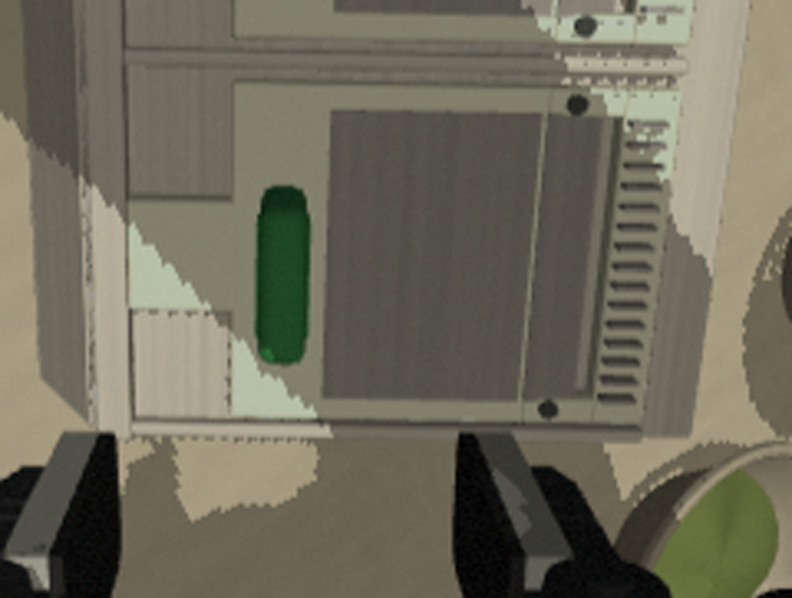

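```bash
cat > cf.py <<'E'
from h import *
def pnp(X,uv,c):
    K=np.array([[c["fx"],0,c["cx"]],[0,c["fy"],c["cy"]],[0,0,1]])
    ok,rv,tv=cv2.solvePnP(np.array(X,float),uv,K,None)
    T=np.array(c["cam_to_world"]);Rw=T[:3,:3]@cv2.Rodrigues(rv)[0];tw=T[:3,:3]@tv.ravel()/1000+T[:3,3]
    s=state();R0=Ro.from_euler('xyz',s["tool_rot"],degrees=True).as_matrix()
    print("pnp",np.round(tw,4),Ro.from_matrix(Rw).as_euler('ZYX',degrees=True).round(2),"in tool",(R0.T@(tw-s["tcp_pos"])*1000).round(1))
E
python3 - <<'E'
from cf import *
uv=np.array([[234,82],[680,90],[641,418],[232,415],[129,201],[130,310]])/[3.3,3.15]+[230,150]
X=[[-50,42,8],[50,42,8],[50,-42,8],[-50,-42,8],[-74,14,8],[-74,-14,8]]
p=fit([("wrist",X,uv)],30,[.58,.31,.081,67])
pnp(X,uv,camera_params("wrist"))
R,t=frame(p,30);print(rel(toolR(R,0),t+R@np.array([-.038,0,.085])))
for n in("top","scene"):print(proj(n,t+(R@(np.array(X).T/1000)).T).round(1).tolist())
E
```

```text
[ 0.5838  0.313   0.0809 66.6566] 
 [[-0.3, 0.3], [-0.1, -0.4], [-0.2, 0.6], [0.2, 0.1], [-0.1, -0.5], [0.5, 0.0]]
pnp [0.5836 0.3129 0.0811] [ 66.53 -29.31   0.51] in tool [  5.9  37.  115. ]
([6.2, -0.8, 30.1], [0.0032, 0.0026, 0.0152])
[[205.7, 262.5], [164.5, 244.1], [181.4, 209.6], [221.6, 229.1], [220.3, 255.5], [225.6, 244.5]]
[[208.1, 237.4], [187.0, 207.1], [216.1, 196.9], [237.1, 226.0], [223.2, 240.9], [232.9, 237.0]]
```

```bash
python3 -m pendant '[[[6.1,-0.9,20,0.002,0.003,0.014,-0.1],[6.1,-0.9,45,0.002,0.003,0.014,-0.1],[6.1,-0.9,60,0.002,0.003,0.014,-0.1],[6.1,-0.9,60,0.002,0.003,0.014,-0.1],[6.1,-0.9,60,0.002,0.003,0.014,-0.1],[6.1,-0.9,60,0.002,0.003,0.014,-0.1]]]'
python3 - <<'E'
from h import *
R,t=frame([.5838,.3130,.0809,66.66],30);print(rel(toolR(R,0),t+R@np.array([-.038,0,.055])))
im=snapshot("wrist");cv2.imwrite("pics/w12.png",im)
cv2.imwrite("pics/c12.png",cv2.resize(im[150:340,220:460],None,fx=3.3,fy=3.3,interpolation=cv2.INTER_CUBIC)[:600])
E
```

```text
time: 15.68
tcp_pos: [0.5594, 0.2574, 0.1089]
tool_rot: [150.0, -0.0, 156.7]
wrist_force: [-0.4, 0.1, 0.5]
finger_gap: 0.0469
([-0.4, 0.6, -0.3], [0.0007, -0.0014, 0.0008])
```

View pics/c12.png

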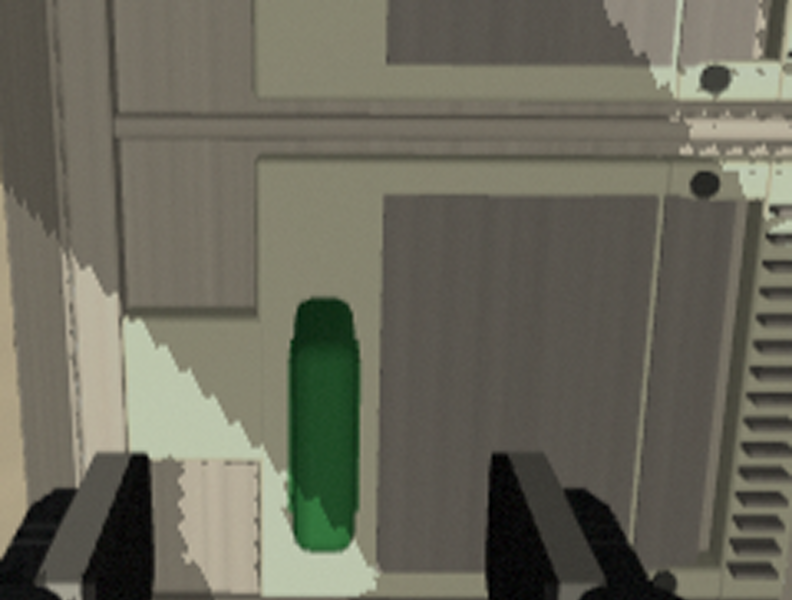

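```bash
python3 - <<'E'
from cf import *
uv=np.array([[258,157],[123,316],[126,459],[258,316],[261,460],[261,596]])/3.3+[220,150]
X=[[-50,42,8],[-74,14,8],[-74,-14,8],[-50,14,8],[-50,-14,8],[-50,-42,8]]
tab=np.array([[291,420],[358,420],[324,342],[324,551]])/3.3+[220,150]
Xt=[[-43,5,36],[-33,5,36],[-38,18,36],[-38,-18,36]]
R,t=frame([.5838,.3130,.0809,66.66],30)
print((proj("wrist",t+(R@(np.array(X).T/1000)).T)-uv).round(1).tolist(),(proj("wrist",t+(R@(np.array(Xt).T/1000)).T)-tab).round(1).tolist())
p=fit([("wrist",X,uv)],30,[.5838,.313,66.66],.0809)
R,t=frame([p[0],p[1],.0809,p[2]],30);print(rel(toolR(R,0),t+R@np.array([-.038,0,.011])))
E
```

```text
[[-0.4, 1.0], [0.7, -0.0], [2.1, 0.2], [0.3, -0.1], [0.1, -0.2], [0.8, -1.1]] [[1.4, 0.6], [0.3, 0.6], [1.0, 0.5], [0.9, 0.6]]
[ 0.5841  0.3124 65.9801] 
 [[-0.3, 1.0], [0.3, -0.4], [1.1, -0.0], [-0.1, -0.0], [-0.7, -0.0], [-0.5, -0.7]]
([-0.6, 0.2, 43.4], [0.0006, -0.0074, 0.011])
```

```bash
python3 -m pendant '[[[-0.4,0.4,20,0,0,0.005,-0.1],[-0.4,0.4,35,0,0,0.005,-0.1],[-0.4,0.4,43.5,0,0,0.005,-0.1],[-0.4,0.4,43.5,0,0,0.005,-0.1],[-0.4,0.4,43.5,0,0,0.005,-0.1],[-0.4,0.4,43.5,0,0,0.005,1],[-0.4,0.4,43.5,0,0,0.005,1],[-0.4,0.4,43.5,0,0,0.005,1],[-0.4,0.4,43.5,0,0,0.005,1],[-0.4,0.4,43.5,0,0,0.005,1],[-0.4,0.4,43.5,0,0,0.005,1]]]'
python3 -m pendant '[[[0,0,-8,0,0,0,1],[0,0,-16,0,0,0,1],[0,0,-30,0,0,0,1],[0,0,-50,0,0,0,1],[0,0,-50,0,0,0,1],[0,0,-50,0,0,0,1]]]'
python3 - <<'E'
from h import *
im=snapshot("wrist");cv2.imwrite("pics/w13.png",im)
cv2.imwrite("pics/c13.png",cv2.resize(im[190:370,220:540],None,fx=2.5,fy=2.5,interpolation=cv2.INTER_CUBIC))
cv2.imwrite("pics/c6.png",cv2.resize(cv2.imread("pics/w8.png")[190:370,220:540],None,fx=2.5,fy=2.5,interpolation=cv2.INTER_CUBIC))
E
```

```text
time: 17.1
tcp_pos: [0.569, 0.277, 0.0726]
tool_rot: [149.9, -0.1, 156.5]
wrist_force: [-3.6, -8.4, 14.1]
finger_gap: 0.0092
time: 17.85
tcp_pos: [0.5583, 0.2545, 0.1143]
tool_rot: [150.0, -0.2, 156.5]
wrist_force: [-0.9, 0.2, -1.2]
finger_gap: 0.0089
```

View pics/w13.png

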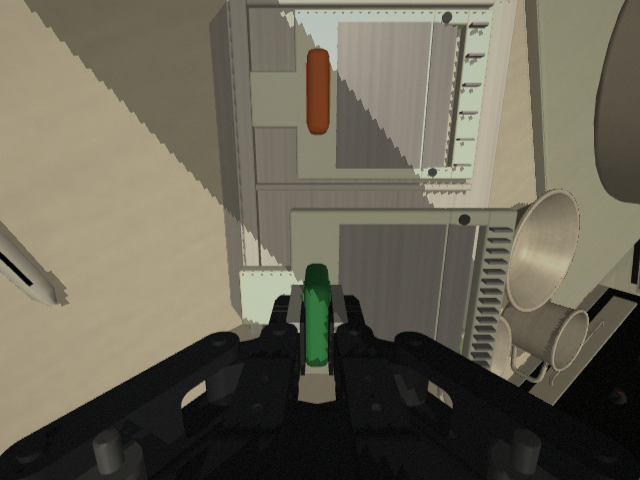

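View pics/c13.png

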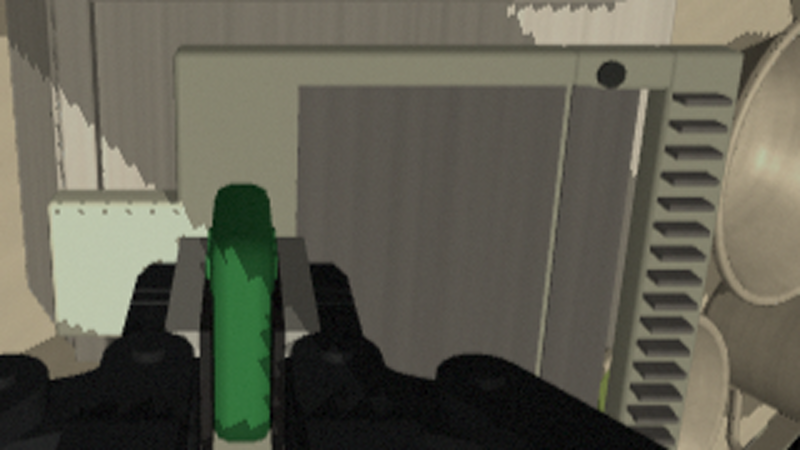

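View pics/c6.png

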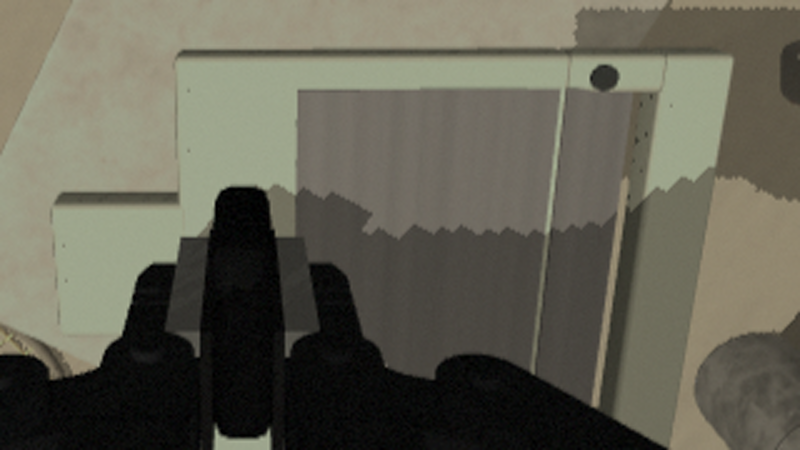

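```bash
python3 - <<'E'
from cf import *
R,t=frame([.5838,.3130,.0809,66.66],30);print("comb frame tcp",R.T@(np.array([.569,.277,.0726])-t)*1000)
im=cv2.imread("pics/w13.png");im2=cv2.imread("pics/w8.png")
for n,i in(("c13",im),("c8",im2)):
    a=cv2.resize(i[195:235,230:330],None,fx=7,fy=7,interpolation=cv2.INTER_CUBIC)
    b=cv2.resize(i[195:235,430:530],None,fx=7,fy=7,interpolation=cv2.INTER_CUBIC)
    cv2.imwrite(f"pics/{n}x.png",np.vstack([a,b]))
E
```

```text
comb frame tcp [-37.85370148  -0.67380148  12.27083027]
```

View pics/c13x.png

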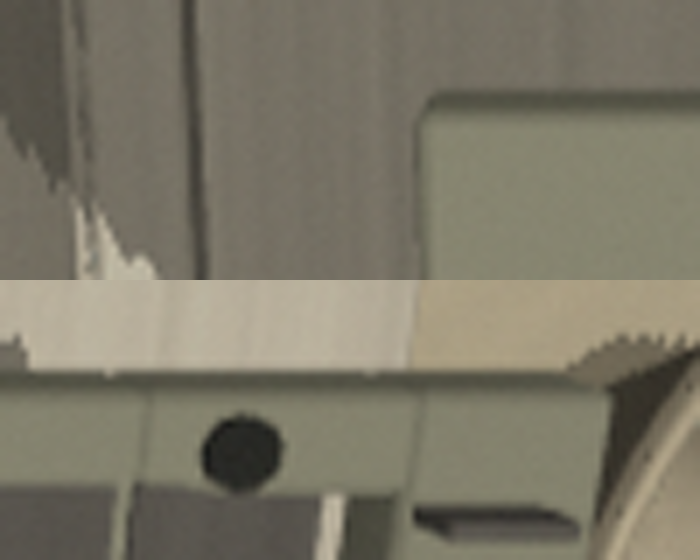

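View pics/c8x.png

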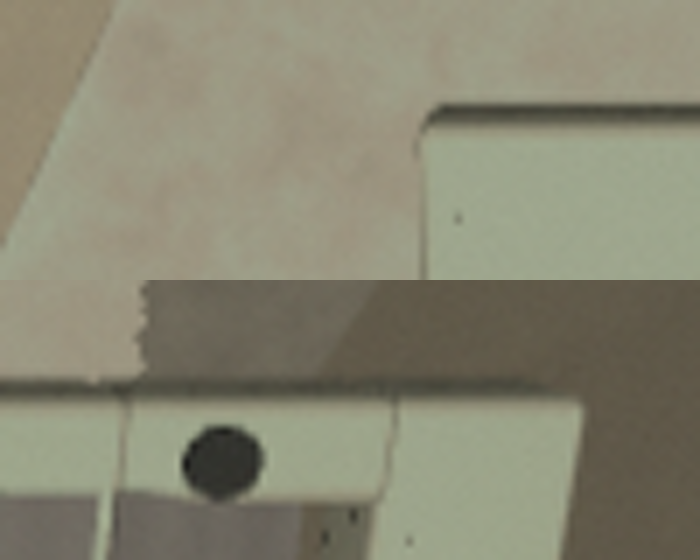

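```bash
cat > grip.py <<'E'
from h import *
X=np.array([[-50,42,8],[50,42,8],[-74,14,8],[-74,-14,8]],float)
c=camera_params("wrist");s=state();R0=Ro.from_euler('xyz',s["tool_rot"],degrees=True).as_matrix()
T=np.array(c["cam_to_world"]);Rc=R0.T@T[:3,:3];tc=R0.T@(T[:3,3]-s["tcp_pos"])*1000
Rn=np.array([[0,1,0],[1,0,0],[0,0,-1]],float) # insert axes in tool: x->tool y,y->tool x,z->-z
def f(p,uv):
    P=(Ro.from_rotvec(np.radians(p[3:])).as_matrix()@Rn@X.T).T+p[:3]
    q=(P-tc)@Rc
    return (np.c_[c["fx"]*q[:,0]/q[:,2]+c["cx"],c["fy"]*q[:,1]/q[:,2]+c["cy"]]-uv).ravel()
for n,uv in(("comb",[[289.7,210.7],[517.6,211.0],[240,271.2],[243.2,325]]),("slic",[[290,212.9],[513.3,212.4],[241.6,272],[244.4,323.2]])):
    for k in (3,6):
      g=(lambda p:f(np.r_[p,0,0,0],np.array(uv))) if k==3 else (lambda p:np.r_[f(p,np.array(uv)),p[4]*.5])
      r=least_squares(g,[0,38,11,0,0,0][:k]);print(n,r.x.round(2),r.fun.round(1))
E
python3 grip.py
```

```text
comb [ 0.99 37.62  9.88] [ 0.3  0.5  0.1 -0.1 -0.5 -0.3  0.1 -0.2]
comb [ 9.300e-01  3.764e+01  9.720e+00 -1.400e-01 -4.000e-01 -2.000e-02] [ 0.3  0.5  0.  -0.1 -0.4 -0.3  0.1 -0.  -0.2]
slic [-0.35 37.58 12.97] [ 0.5 -0.1 -0.2  0.1 -0.5 -0.8  0.3  0.8]
slic [-0.32 37.55 13.1  -0.39  0.36 -0.17] [ 0.   0.2 -0.   0.1 -0.5 -0.7  0.5  0.5  0.2]
```

```bash
cat > tgt.py <<'E'
from h import *
import json,sys
p,r=json.load(open("home.json"));H=Ro.from_euler('xyz',r,degrees=True).as_matrix();p=np.array(p)
print(p,r)
for d in map(float,sys.argv[1:]): print(d,rel(H,p+H@(np.array([-1.3,0,3.1-d])/1000)))
E
python3 tgt.py 120 60 0
```

```text
[ 0.60039637 -0.05141422  0.09852588] [154.04932221056248, -0.12495894880377724, 118.83295971487675]
120.0 ([-130.4, -219.2, -230.8], [0.0658, -0.3105, 0.5796])
60.0 ([-146.6, -228.1, -173.7], [0.0658, -0.3105, 0.5796])
0.0 ([-162.8, -237.0, -116.6], [0.0658, -0.3105, 0.5796])
```

```bash
python3 -m pendant '[[[0,0,-40,0,0,0,1],[0,0,-90,0,0,0,1],[-10,-20,-140,0,0,0,1],[-35,-60,-190,0.01,-0.06,0.12,1],[-60,-100,-225,0.025,-0.12,0.24,1],[-85,-145,-240,0.04,-0.19,0.36,1],[-110,-185,-240,0.055,-0.25,0.48,1],[-130,-219,-231,0.0658,-0.3105,0.5796,1],[-130,-219,-231,0.0658,-0.3105,0.5796,1],[-130,-219,-231,0.0658,-0.3105,0.5796,1],[-130,-219,-231,0.0658,-0.3105,0.5796,1],[-130,-219,-231,0.0658,-0.3105,0.5796,1]]]'
python3 tgt.py 120 60 20 0
```

```text
time: 19.4
tcp_pos: [0.5564, -0.0765, 0.2046]
tool_rot: [154.0, -0.1, 118.9]
wrist_force: [-0.1, -0.1, -1.1]
finger_gap: 0.0092
[ 0.60039637 -0.05141422  0.09852588] [154.04932221056248, -0.12495894880377724, 118.83295971487675]
120.0 ([-0.8, -0.9, 0.7], [0.0009, 0.0001, 0.0016])
60.0 ([-0.7, -0.9, 60.7], [0.0009, 0.0001, 0.0016])
20.0 ([-0.7, -1.0, 100.7], [0.0009, 0.0001, 0.0016])
0.0 ([-0.7, -1.0, 120.7], [0.0009, 0.0001, 0.0016])
```

```bash
python3 -m pendant '[[[-0.7,-1,40,0.001,0,0.0016,1],[-0.7,-1,80,0.001,0,0.0016,1],[-0.7,-1,100,0.001,0,0.0016,1],[-0.7,-1,100,0.001,0,0.0016,1],[-0.7,-1,100,0.001,0,0.0016,1],[-0.7,-1,100,0.001,0,0.0016,1]]]'
python3 tgt.py 20 0
python3 - <<'E'
from h import *
im=snapshot("wrist");cv2.imwrite("pics/w14.png",im)
cv2.imwrite("pics/c14.png",cv2.resize(im[150:370,180:540],None,fx=2.2,fy=2.2,interpolation=cv2.INTER_CUBIC))
E
```

```text
time: 20.15
tcp_pos: [0.5944, -0.0573, 0.115]
tool_rot: [154.0, -0.1, 118.8]
wrist_force: [0.9, -0.9, -0.2]
finger_gap: 0.0089
[ 0.60039637 -0.05141422  0.09852588] [154.04932221056248, -0.12495894880377724, 118.83295971487675]
20.0 ([0.9, 0.0, 1.4], [0.0006, 0.0017, -0.0007])
0.0 ([1.0, 0.0, 21.4], [0.0006, 0.0017, -0.0007])
```

View pics/c14.png

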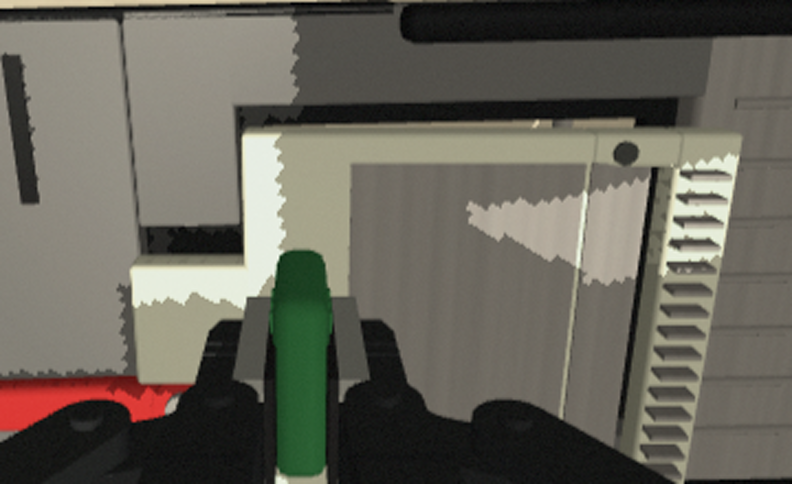

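```bash
for i in 1 2 3; do python3 -m pendant '[[[0,0,0,0,0,0,1]]]' >/dev/null; python3 tgt.py 0|tail -1; done
```

```text
0.0 ([0.8, 0.5, 21.1], [0.0001, 0.0012, -0.0012])
0.0 ([0.5, 0.7, 20.7], [-0.0004, 0.0006, -0.0014])
0.0 ([0.4, 0.9, 20.4], [-0.0008, 0.0002, -0.0015])
```

```bash
for i in 1 2 3; do python3 -m pendant '[[[0,0,0,0,0,0,1],[0,0,0,0,0,0,1]]]' >/dev/null; python3 tgt.py 0|tail -1; done
```

```text
0.0 ([0.3, 1.0, 20.2], [-0.001, -0.0001, -0.0015])
0.0 ([0.3, 0.9, 20.2], [-0.001, -0.0001, -0.0014])
0.0 ([0.3, 0.9, 20.3], [-0.0009, 0.0, -0.0015])
```

```bash
python3 -m pendant '[[[0.3,0.9,5,-0.001,0,-0.0015,1],[0.3,0.9,10.5,-0.001,0,-0.0015,1],[0.3,0.9,10.5,-0.001,0,-0.0015,1],[0.3,0.9,10.5,-0.001,0,-0.0015,1],[0.3,0.9,10.5,-0.001,0,-0.0015,1],[0.3,0.9,10.5,-0.001,0,-0.0015,1]]]'
python3 tgt.py 0|tail -1
python3 - <<'E'
from h import *
im=snapshot("wrist");cv2.imwrite("pics/w15.png",im)
cv2.imwrite("pics/c15.png",cv2.resize(im[180:340,225:545],None,fx=2.5,fy=2.5,interpolation=cv2.INTER_CUBIC))
E
```

```text
time: 22.08
tcp_pos: [0.5986, -0.0541, 0.1047]
tool_rot: [154.0, -0.1, 118.8]
wrist_force: [0.1, 0.1, -1.7]
finger_gap: 0.0094
0.0 ([0.1, -0.1, 9.9], [0.0003, 0.0002, 0.0001])
```

View pics/c15.png

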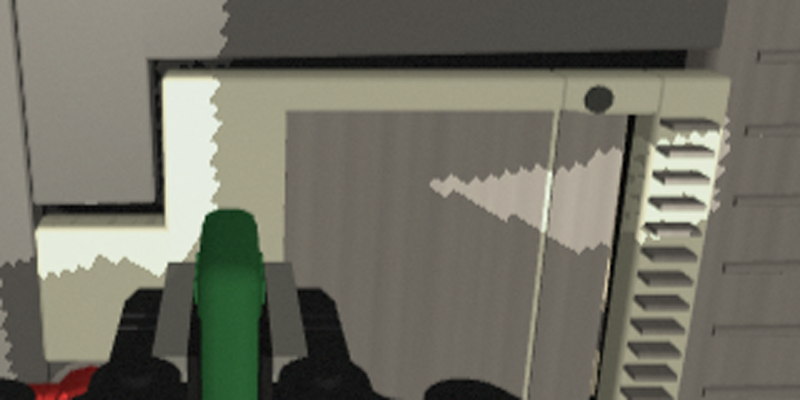

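```bash
python3 -m pendant '[[[0,-0.1,2,0,0,0,1],[0,-0.1,4,0,0,0,1],[0,-0.1,5,0,0,0,1],[0,-0.1,6,0,0,0,1],[0,-0.1,6,0,0,0,1],[0,-0.1,6,0,0,0,1]]]'
python3 tgt.py 0|tail -1
```

```text
time: 22.88
tcp_pos: [0.6006, -0.0527, 0.099]
tool_rot: [154.1, -0.1, 118.8]
wrist_force: [0.5, -0.6, -1.6]
finger_gap: 0.0088
0.0 ([-0.1, 0.2, 3.7], [-0.0, -0.0003, 0.0001])
```

```bash
python3 -m pendant '[[[0,0,1,0,0,0,1],[0,0,2,0,0,0,1],[0,0,3,0,0,0,1],[0,0,3.7,0,0,0,1],[0,0,3.7,0,0,0,1],[0,0,3.7,0,0,0,1]]]'
python3 tgt.py 0|tail -1
python3 - <<'E'
from h import *
im=snapshot("wrist")
cv2.imwrite("pics/c16.png",cv2.resize(im[180:340,225:545],None,fx=2.5,fy=2.5,interpolation=cv2.INTER_CUBIC))
E
```

```text
time: 23.62
tcp_pos: [0.6019, -0.0521, 0.0962]
tool_rot: [154.0, -0.1, 118.8]
wrist_force: [-5.0, -1.7, 5.1]
finger_gap: 0.009
0.0 ([0.0, 0.1, 0.5], [0.0003, 0.0002, 0.0002])
```

View pics/c16.png

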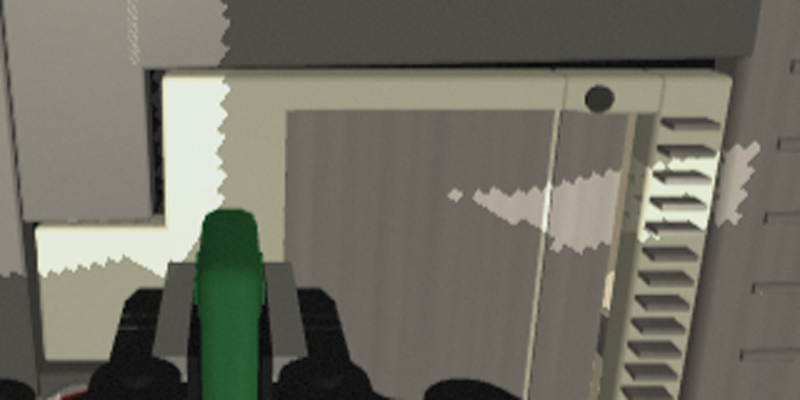

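```bash
python3 -m pendant '[[[0,0,-0.3,0,0,0,0.5],[0,0,-0.3,0,0,0,0],[0,0,-0.3,0,0,0,-0.1],[0,0,-0.3,0,0,0,-0.1],[0,0,-20,0,0,0,-0.1],[0,0,-50,0,0,0,-0.1],[0,0,-77,0,0,0,-0.1],[0,0,-77,0,0,0,-0.1],[0,0,-77,0,0,0,-0.1],[0,0,-77,0,0,0,-0.1],[0,0,-77,0,0,0,-0.1]]]'
python3 - <<'E'
from h import *
im=snapshot("wrist");cv2.imwrite("pics/w17.png",im)
cv2.imwrite("pics/c17.png",cv2.resize(im[170:330,240:460],None,fx=3.6,fy=3.6,interpolation=cv2.INTER_CUBIC))
E
```

```text
time: 25.05
tcp_pos: [0.5724, -0.0679, 0.1639]
tool_rot: [154.1, -0.2, 118.9]
wrist_force: [0.4, -0.1, 0.4]
finger_gap: 0.0471
```

View pics/c17.png

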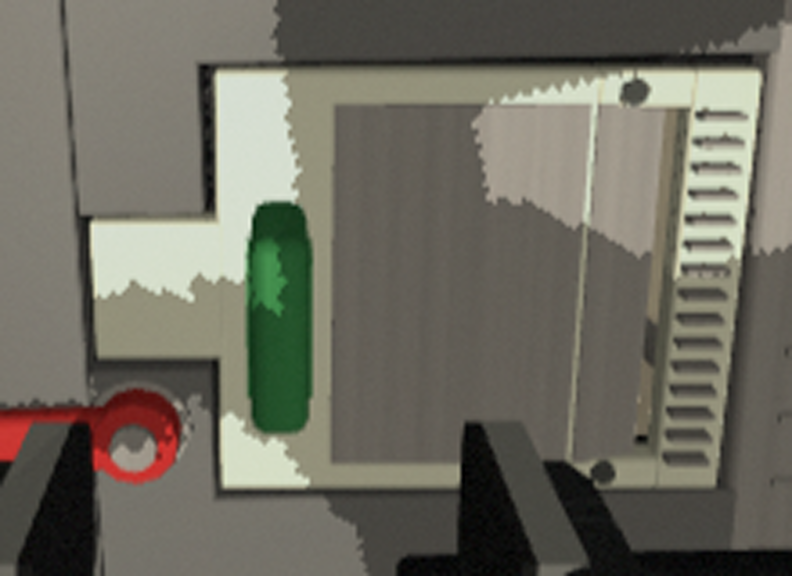

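View pics/w17.png

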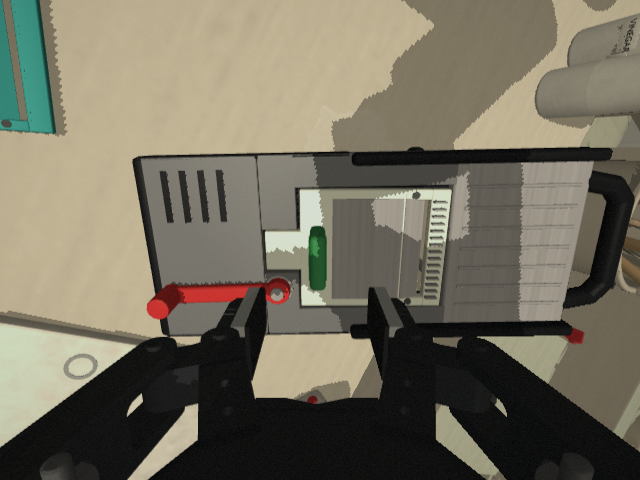

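```bash
python3 - <<'E'
from cf import *
X=[[-50,42,8],[50,42,8],[50,-42,8],[-50,-42,8],[-74,14,8],[-74,-14,8]]
uv=np.array([[215,68],[762,66],[718,487],[222,490],[90,219],[95,358]])/3.6+[240,170]
p=fit([("wrist",X,uv)],26,[.634,-.032,.105,29.4]);pnp(X,uv,camera_params("wrist"))
# bed corners visible: bed surface pocket edge / bed low end corners
R,t=frame([.6345,-.0323,.1041,29.66],26);q,tt=pose(p,26);print("delta in bed mm",R.T@(p[:3]-t)*1000)
E
```

```text
[ 0.6348 -0.0326  0.1043 28.9341] 
 [[-0.4, 0.3], [0.4, 0.3], [0.0, -0.1], [-0.2, -0.5], [-0.2, -0.0], [0.3, 0.0]]
pnp [ 0.6349 -0.0326  0.1042] [ 28.78 -25.35  -0.85] in tool [ 0.7 38.4 85.2]
delta in bed mm [ 0.19440451 -0.41758583  0.12076785]
```

```bash
python3 - <<'E'
from h import *
R,t=frame([.634,-.0323,.105,29.3],26)
for th in (1.3,1.4,1.45,1.5,1.55,1.6):print(th,proj("wrist",t+R@(np.r_[knob(th),36]/1000)).round(1))
print(proj("wrist",t+R@np.array([-.066,-.027,.017])))
Rt=toolR(R,45)
for th in(1.4,1.5):print(rel(Rt,t+R@(np.r_[knob(th),65]/1000)))
E
python3 -c "
import cv2;im=cv2.imread('pics/w17.png');cv2.imwrite('pics/c17b.png',cv2.resize(im[260:340,130:310],None,fx=4.4,fy=4.4,interpolation=cv2.INTER_CUBIC))"
```

```text
1.3 [[156.1 276.6]]
1.4 [[155.2 287.4]]
1.45 [[155.2 292.8]]
1.5 [[155.5 298.2]]
1.55 [[156.1 303.6]]
1.6 [[156.9 308.9]]
[[277.0615552 292.0426243]]
([-14.3, -100.7, 19.5], [-0.0017, -0.0004, -0.7939])
([-21.6, -101.6, 19.5], [-0.0017, -0.0004, -0.7939])
```

View pics/c17b.png

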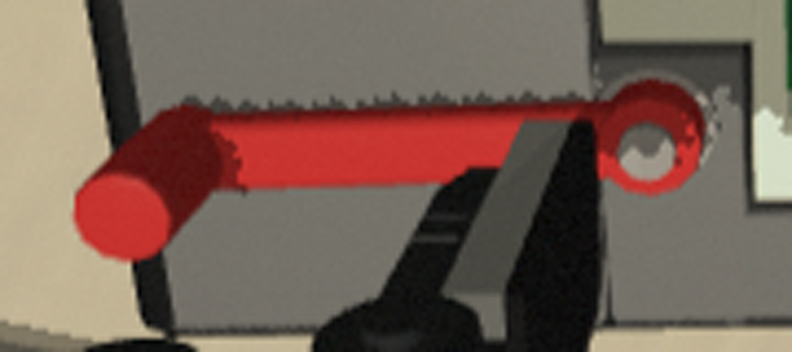

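```bash
python3 - <<'E'
from h import *
R,t=frame([.634,-.0323,.105,29.3],26)
print(rel(toolR(R,45),t+R@(np.r_[knob(1.6),65]/1000)))
E
python3 -m pendant '[[[-10,-30,-5,0,0,-0.2,0.1],[-28,-102,0,0,0,-0.794,0.4],[-28,-102,10,0,0,-0.794,0.4],[-28,-102,10,0,0,-0.794,0.4],[-28,-102,10,0,0,-0.794,0.4],[-28,-102,10,0,0,-0.794,0.4],[-28,-102,10,0,0,-0.794,0.4],[-28,-102,10,0,0,-0.794,0.4],[-28,-102,10,0,0,-0.794,0.4],[-28,-102,10,0,0,-0.794,0.4],[-28,-102,10,0,0,-0.794,0.4]]]'
python3 - <<'E'
from h import *
R,t=frame([.634,-.0323,.105,29.3],26)
print(rel(toolR(R,45),t+R@(np.r_[knob(1.6),19]/1000)))
im=snapshot("wrist");cv2.imwrite("pics/c18.png",cv2.resize(im[200:360,200:420],None,fx=3.5,fy=3.5,interpolation=cv2.INTER_CUBIC))
E
```

```text
([-29.0, -101.7, 19.5], [-0.0017, -0.0004, -0.7939])
time: 26.48
tcp_pos: [0.5096, -0.1349, 0.1113]
tool_rot: [161.1, 18.1, 161.3]
wrist_force: [1.0, -0.4, 0.3]
finger_gap: 0.0258
([-0.3, -0.4, 56.2], [-0.0017, 0.0007, 0.0003])
```

View pics/c18.png

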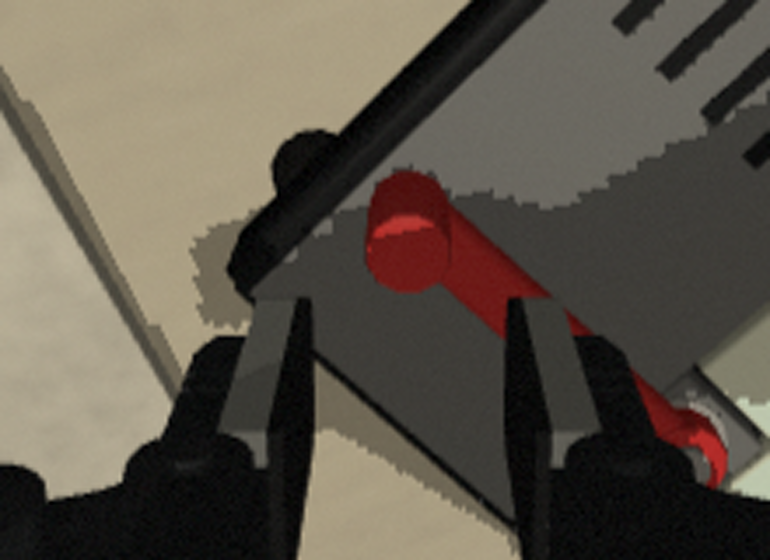

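```bash
python3 -m pendant '[[[0,0,30,0,0,0,0.4],[0,0,48,0,0,0,0.4],[0,0,56,0,0,0,0.4],[0,0,56,0,0,0,0.4],[0,0,56,0,0,0,0.4],[0,0,56,0,0,0,0.4]]]'
python3 - <<'E'
from h import *
R,t=frame([.634,-.0323,.105,29.3],26)
for th in (1.6,1.4,1.2,1,.8,.6,.4,.2,.1,0):print(th,rel(toolR(R,45),t+R@(np.r_[knob(th),19]/1000)))
im=snapshot("wrist");cv2.imwrite("pics/c19.png",cv2.resize(im[200:360,200:420],None,fx=3.5,fy=3.5,interpolation=cv2.INTER_CUBIC))
E
```

```text
time: 27.28
tcp_pos: [0.5312, -0.1233, 0.0616]
tool_rot: [161.1, 18.2, 161.2]
wrist_force: [-1.0, -0.3, -0.6]
finger_gap: 0.0258
1.6 ([0.2, -0.3, 0.8], [-0.002, 0.0018, 0.0006])
1.4 ([9.9, 10.9, 0.8], [-0.002, 0.0018, 0.0006])
1.2 ([17.1, 23.7, 0.7], [-0.002, 0.0018, 0.0006])
1 ([21.7, 37.8, 0.7], [-0.002, 0.0018, 0.0006])
0.8 ([23.4, 52.5, 0.7], [-0.002, 0.0018, 0.0006])
0.6 ([22.1, 67.2, 0.6], [-0.002, 0.0018, 0.0006])
0.4 ([17.9, 81.4, 0.6], [-0.002, 0.0018, 0.0006])
0.2 ([11.0, 94.4, 0.6], [-0.002, 0.0018, 0.0006])
0.1 ([6.6, 100.4, 0.6], [-0.002, 0.0018, 0.0006])
0 ([1.7, 105.9, 0.6], [-0.002, 0.0018, 0.0006])
```

View pics/c19.png

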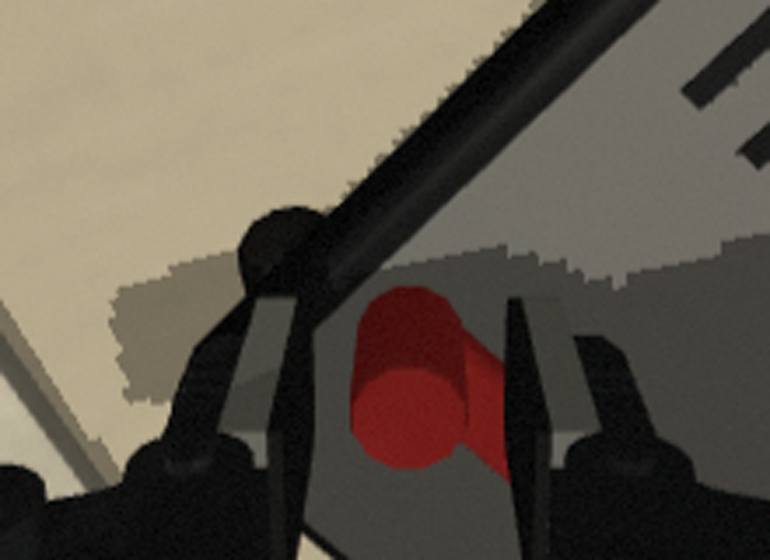

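```bash
python3 -m pendant '[[[10,12,0,0,0,0,0.4],[17,25,0,0,0,0,0.4],[21.5,39,0,0,0,0,0.4],[23.4,54,0,0,0,0,0.4],[22,69,0,0,0,0,0.4],[18,83,0,0,0,0,0.4],[11,96,0,0,0,0,0.4],[6.5,102,0,0,0,0,0.4],[3.5,107,0,0,0,0,0.4],[3.5,109,0,0,0,0,0.4],[3.5,109,0,0,0,0,0.4],[3.5,109,0,0,0,0,0.4]]]'
python3 - <<'E'
from h import *
im=snapshot("wrist");cv2.imwrite("pics/c20.png",cv2.resize(im[200:360,200:420],None,fx=3.5,fy=3.5,interpolation=cv2.INTER_CUBIC))
E
```

```text
time: 28.82
tcp_pos: [0.5501, -0.0206, 0.0931]
tool_rot: [161.0, 18.0, 161.2]
wrist_force: [-0.0, 0.8, 0.8]
finger_gap: 0.0257
```

View pics/c20.png

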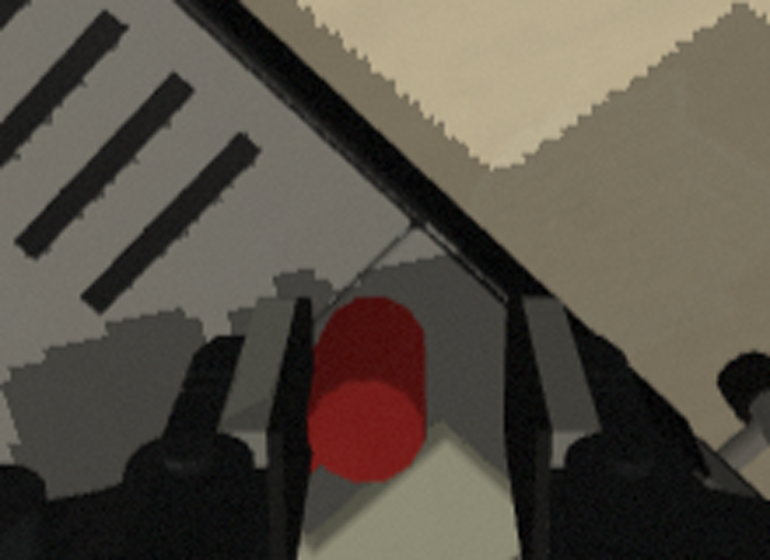

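```bash
python3 -m pendant '[[[-1,2,0,0,0,0,0.4],[-2,4,0,0,0,0,0.4],[-2,4,0,0,0,0,0.4],[-2,4,0,0,0,0,0.4]]]'
python3 - <<'E'
from h import *
im=snapshot("wrist");cv2.imwrite("pics/c21.png",cv2.resize(im[200:360,200:420],None,fx=3.5,fy=3.5,interpolation=cv2.INTER_CUBIC))
E
```

```text
time: 29.38
tcp_pos: [0.552, -0.019, 0.0943]
tool_rot: [161.3, 18.0, 161.3]
wrist_force: [-3.7, -7.8, -2.7]
finger_gap: 0.0257
```

View pics/c21.png

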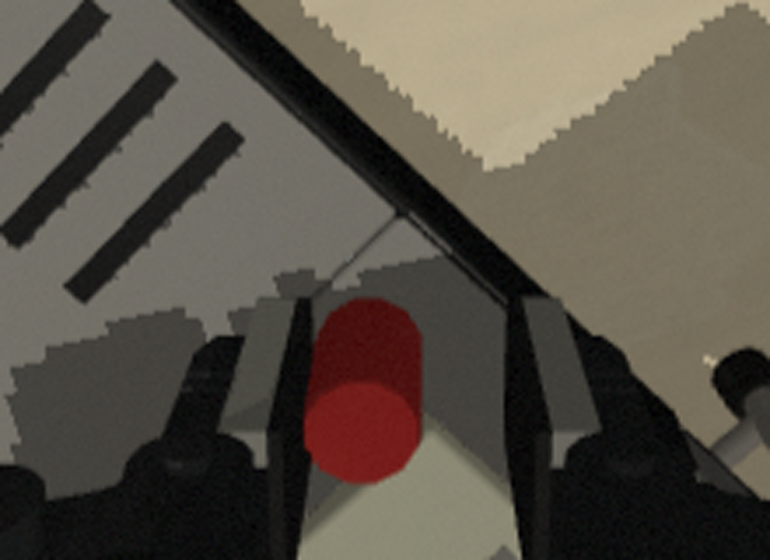

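Lock is at its stop (9 N reaction). Ease off to centre the cage, then lift clear and check.

```bash
python3 -m pendant '[[[0,3,0,0,0,0,0.2],[0,3,0,0,0,0,0.1],[0,3,0,0,0,0,0.1],[0,3,-30,0,0,0,0.1],[0,3,-70,0,0,0,0.1],[0,3,-70,0,0,0,0.1],[0,3,-70,0,0,0,0.1],[0,3,-70,0,0,0,0.1]]]'
python3 - <<'E'
from h import *
R,t=frame([.634,-.0323,.105,29.3],26)
print(rel(toolR(R,0),t+R@np.array([-.05,-.03,.15])))
E
```

```text
time: 30.42
tcp_pos: [0.5267, -0.0292, 0.1582]
tool_rot: [161.1, 18.0, 161.3]
wrist_force: [0.5, 0.4, -1.0]
finger_gap: 0.0386
([-66.9, -53.6, -61.8], [-0.0017, -0.0007, 0.7854])
```

```bash
python3 -m pendant '[[[-20,-20,-60,0,0,0.2,0],[-67,-54,-62,0,0,0.785,0],[-67,-54,-62,0,0,0.785,0],[-67,-54,-62,0,0,0.785,0],[-67,-54,-62,0,0,0.785,0],[-67,-54,-62,0,0,0.785,0],[-67,-54,-62,0,0,0.785,0],[-67,-54,-62,0,0,0.785,0],[-67,-54,-62,0,0,0.785,0]]]'
python3 - <<'E'
from h import *
R,t=frame([.634,-.0323,.105,29.3],26)
cp=camera_params("wrist");im=snapshot("wrist");cv2.imwrite("pics/w22.png",cv2.resize(im[130:310,220:460],None,fx=3.3,fy=3.3,interpolation=cv2.INTER_CUBIC))
g=lambda P:((proj("wrist",t+R@(np.array(P)/1000),cp)-[220,130])*3.3).round().tolist()
for th in(0,.1,.15):print(th,g(np.r_[knob(th),36]))
print("pin",g([-66,-27,17]),[g(x) for x in [[-50,42,8],[50,42,8],[50,-42,8],[-50,-42,8]]])
cv2.imwrite("pics/t22.png",snapshot("top"))
E
```

```text
time: 31.55
tcp_pos: [0.5524, -0.1134, 0.2192]
tool_rot: [154.0, 0.1, 119.3]
wrist_force: [0.4, -0.0, -0.8]
finger_gap: 0.0427
0 [[248.0, 14.0]]
0.1 [[214.0, 15.0]]
0.15 [[198.0, 18.0]]
pin [[257.0, 317.0]] [[[319.0, 38.0]], [[723.0, 38.0]], [[690.0, 363.0]], [[319.0, 363.0]]]
```

View pics/w22.png

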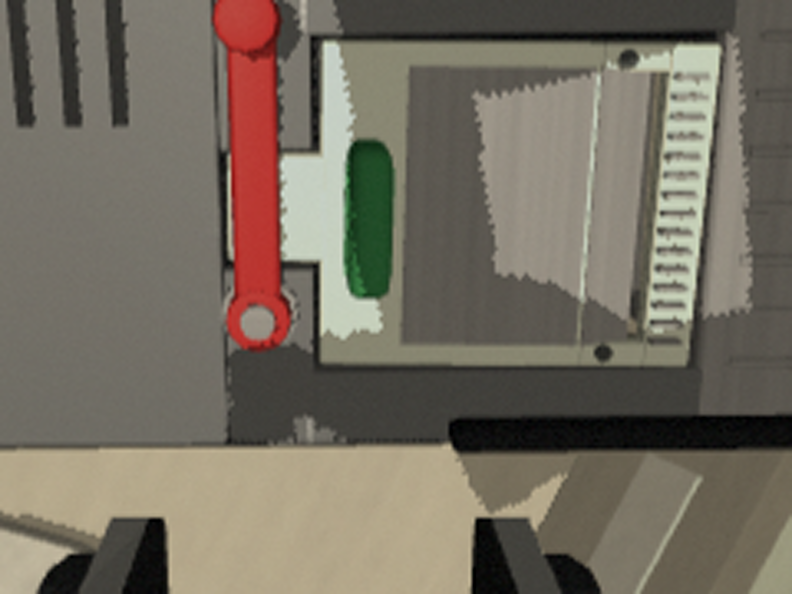

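View pics/t22.png

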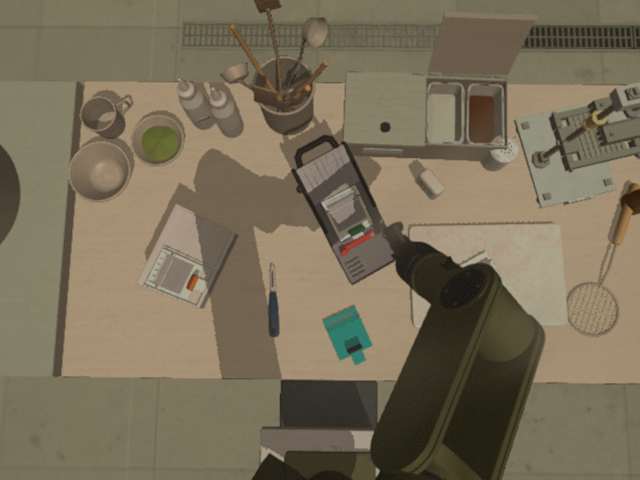

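```bash
python3 - <<'E'
from bench import state,ctrl
print(state()["wrist_force"],state()["dq"].round(2));print(ctrl.close_job())
E
```

```text
[ 0.23927002  0.86877989 -0.48393379] [-0.11 -0.04 -0.09 -0.03 -0.09  0.06]
the job is handed in; nothing more can be done
None
```

The refit is done and handed in at about 31.6 s of the 72 s allowed; the hand-in gives no verdict. I swung the red lock clear and laid the black-tabbed insert on the white board. I then seated the green-tabbed comb in the pocket and pushed the lock back to its stop, where it met about 9 N.

**What my last checks showed:**
- **Comb seating:** its fitted position was within 0.5 mm of where the slicing insert had sat, and 0.7° off square.
- **Comb tilt:** it read 0.8° different from the slicing insert. I take that as measurement noise; it is inside the 2° limit.
- **Lock:** in the last wrist picture the knob lies within a few pixels of the position calculated for 0 rad.
- **Slicing insert:** it looked flat and released in the close view after placing. In the final top view the arm mostly hides it, so I only saw part of it on the board.
- **Bystanders:** the orange-tabbed insert, timer and peeler look unmoved in the final top view. I did not measure them to the millimetre.

One reading disagreed. I was slightly off in how I gripped the comb, about 3 mm deeper and 1.3 mm to one side compared with the slicing insert. I corrected for it before seating.

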